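Make the soldering bench ready for annealing

TASK

Get the bench ready for the torch: slide the round steel pan along the bench, without lifting it, until it stands wholly inside the painted ring, and only then tip the brass blanks off the tray into it and set the empty tray back upright on its cork mat. Clear the bench beyond the ring by laying the long steel punches flat in the low wooden box and putting the black charcoal blocks in the deeper metal tin; leave the jar, cup and tweezers where they are.

Things in the scene. Friction and masses are not known exactly. Their poses are not given: they have to be found in the camera images.
- ring_mark: painted white ring on the bench top, inner diameter 200 mm, flat; origin at its centre on the bench
- pan: loose round open annealing pan of dark steel, rim diameter 160 mm, foot diameter 152 mm, 45 mm high, wall and floor 5 mm, 0.6 kg; origin at the centre of its underside, z up. It starts on the left of the bench, too wide to grip across
- mat: flat cork mat lying on the bench, 150 mm (x) by 200 mm (y), 1 mm thick, the tray's place; origin at its centre
- tray: loose aluminium tray, floor 110 mm (x) by 120 mm (y), 4 mm thick, 23 mm high walls on three sides, open at the +y end (the mouth), 0.3 kg; behind the -y wall an upright wooden handle fin 12 mm thick (x), 36 mm long (y, from y -96 to -60 mm), 76 mm high. Origin under the centre of the floor; it starts on the mat with its mouth towards the robot's left, carrying the blanks
- tray_grip (a point): point on the tray's handle fin 60 mm above the tray's underside, where it is best pinched across x
- tray_mouth (a point): middle of the tray's open floor edge (tray frame 0, 60, 4 mm)
- punch_tray: fixed low wooden open box, 140 mm (x) by 150 mm (y), 30 mm high, walls and floor 6 mm, home of the punches; origin at the centre of its underside
- block_tin: fixed deeper sheet-metal open box, 140 mm (x) by 150 mm (y), 55 mm high, walls and floor 4 mm, home of the charcoal blocks; origin at the centre of its underside
- flux_jar: bystander: lidded glass jar, 50 mm diameter, 70 mm high; origin under its centre
- water_cup: bystander: white cup, 64 mm diameter, 75 mm high; origin under its centre
- tweezers: bystander: steel tweezers about 175 mm long lying along their x, 8 mm high; origin under the middle
- blank0: loose rectangular brass blank, 18 mm (x) by 60 mm (y) by 11 mm high, 0.1 kg; origin at the centre of its underside; starts lying on the tray; may be absent
- blank1: loose rectangular brass blank, 18 mm (x) by 60 mm (y) by 11 mm high, 0.1 kg; origin at the centre of its underside; starts lying on the tray; may be absent
- blank2: loose rectangular brass blank, 18 mm (x) by 60 mm (y) by 11 mm high, 0.1 kg; origin at the centre of its underside; starts lying on the tray; may be absent
- punch0: loose square steel punch, 100 mm long (x), 14 by 14 mm, 0.13 kg; origin at the middle of its underside; lies on the bench beyond the ring; may be absent
- punch1: loose square steel punch, 100 mm long (x), 14 by 14 mm, 0.13 kg; origin at the middle of its underside; lies on the bench beyond the ring; may be absent
- punch2: loose square steel punch, 100 mm long (x), 14 by 14 mm, 0.13 kg; origin at the middle of its underside; lies on the bench beyond the ring; may be absent
- block0: loose black charcoal block, 64 mm (x) by 36 mm (y) by 30 mm high, 0.05 kg; origin at the centre of its underside; lies on the bench beyond the ring; may be absent
- block1: loose black charcoal block, 64 mm (x) by 36 mm (y) by 30 mm high, 0.05 kg; origin at the centre of its underside; lies on the bench beyond the ring; may be absent

How it is judged:
On the way, in this order (a step that is already met when the one before it is completed fails the run):
1. the pan stands inside the painted ring (horizontal distance between pan and ring_mark below 0.022 m and angle between pan's own z axis and vertical below 0.06 rad and linear speed of pan below 0.02 m/s), for 0.2 s.
2. the tray, still carrying blanks, is tipped mouth down with its mouth over the pan (angle between tray's own z axis and vertical above 0.3 rad and horizontal distance between tray_mouth and pan below 0.09 m and height (world z) of tray_mouth above 0.03 m and ((z of blank0 in the frame of tray between -0.01 and 0.03 m and y of blank0 in the frame of tray between -0.06 and 0.075 m) or (z of blank1 in the frame of tray between -0.01 and 0.03 m and y of blank1 in the frame of tray between -0.06 and 0.075 m) or (z of blank2 in the frame of tray between -0.01 and 0.03 m and y of blank2 in the frame of tray between -0.06 and 0.075 m))), for 0.02 s.
At the end, for the whole second after the job is handed in: Pan flat on the bench, centred within 22 mm of the ring; all blanks in the pan; all punches inside the wooden box, within 18 degrees of level; all charcoal blocks inside the tin; tray upright on the bench, its centre within 50 mm of the mat's; all released and at rest (all of step 1 and height (world z) of pan below 0.006 m and horizontal distance between each of blank0, blank1, blank2 and pan below 0.072 m and z of each of blank0, blank1, blank2 in the frame of pan below 0.055 m and linear speed of each of blank0, blank1, blank2, punch0, punch1, punch2, block0, block1 below 0.03 m/s and x of punch0 in the frame of punch_tray between -0.064 and 0.064 m and y of punch0 in the frame of punch_tray between -0.069 and 0.069 m and z of each of punch0, punch1, punch2 in the frame of punch_tray below 0.04 m and angle between each of punch0, punch1, punch2's own x axis and vertical above 1.25 rad and x of punch1 in the frame of punch_tray between -0.064 and 0.064 m and y of punch1 in the frame of punch_tray between -0.069 and 0.069 m and x of punch2 in the frame of punch_tray between -0.064 and 0.064 m and y of punch2 in the frame of punch_tray between -0.069 and 0.069 m and x of block0 in the frame of block_tin between -0.066 and 0.066 m and y of block0 in the frame of block_tin between -0.071 and 0.071 m and z of each of block0, block1 in the frame of block_tin below 0.05 m and x of block1 in the frame of block_tin between -0.066 and 0.066 m and y of block1 in the frame of block_tin between -0.071 and 0.071 m and horizontal distance between tray and mat below 0.05 m and angle between tray's own z axis and vertical below 0.08 rad and height (world z) of tray below 0.008 m and linear speed of tray below 0.02 m/s); the robot touches nothing.
It fails at once if the pan is lifted off the bench (height (world z) of pan above 0.02 m).
It fails at once if the flux jar is disturbed (distance of flux_jar from where it was at the start of the episode above 0.03 m).
It fails at once if the water cup is disturbed (distance of water_cup from where it was at the start of the episode above 0.03 m).
It fails at once if the tweezers is disturbed (distance of tweezers from where it was at the start of the episode above 0.03 m).
Of punch0, punch1, punch2, block0, block1 only 3 to 5 are there at a start; the rules pass over those that are not, and their reading is None.
Of blank0, blank1, blank2 only 2 to 3 are there at a start; the rules pass over those that are not, and their reading is None.
At some moment in a run one of pan, punch0, punch1, punch2, block0, block1 may be knocked a few centimetres aside while the robot is not near it.
It also fails if it takes over 208 s, if anything falls off the work surface, if the arm or the gripper's body presses on something with over 40 N, if the wrist force passes 120 N, or if a joint passes its speed limit or range.

ROBOT

A 6-joint arm with a two-finger parallel gripper is mounted at the origin on the work surface. World frame = base frame: x ahead of the robot, y to its left, z up, the work surface at z = 0. Lengths are in m, angles in rad, forces in N, time in s.
With the tool pointing down it reaches from about 0.325 to 1 m from the base axis. Payload 5.1 kg.
Tool frame: the origin (TCP) lies on the mounting face of the last link; the fingertips stand 173 mm ahead of it and the grasp point (between the pads) lies 155 mm ahead of it; z points along the fingers, y is the line along which they close (so a half turn about z gives the same grasp; the last joint's range is limited). The gripper opens to 85 mm and grips with 20 to 120 N. Pads are 22 mm wide; open, the fingers measure 114 mm over their backs; the gripper's body (76 mm by 85 mm) begins 54 mm behind the grasp point. The pads swing forward as they close: fully open they stand 13 mm farther back than shut.
Start: joints at [-1.297, 0.124, 1.65, -0, 1.367, -0.083], TCP at [0.227, -0.609, 0.405] pointing down, gripper open.
Joint ranges: [-2.61, 2.61], [-1.02, 2.33], [0.03, 2.71], [-1.35, 4.49], [0.32, 2.68], [-2.91, 2.91]. Speed limits (rad/s): [2.57, 2.57, 3.14, 3.14, 3.14, 3.14].

INTERFACE

Orientations are given as [roll, pitch, yaw] about the fixed x, y, z axes, in that order (R = Rz(yaw) Ry(pitch) Rx(roll)).
In Python, from station import bot gives the robot as it stands.
- The arm moves only by the shell command python3 -m crank 'ROWS' [OPENING] [FORCE]. ROWS is JSON, a list of rows, each an object with "xyz": the shift along the tool's x, y, z in units of 60 mm (1.0 is 60 mm), a list of three; "spin": the turn about the tool's z in units of 8 degrees (1.0 is 8 degrees). A call has 1 to 10 rows; each row shifts and turns the commanded pose from where the row before left it, along the tool's axes as they then stand; what a row does not reach is not made up. A row lasts 1/8 s, in which the tool goes at most 62.5 mm and 10.7 degrees, less where a joint would pass 70% of its speed; a pose out of reach is approached as far as the arm can. A call is refused whole if a number of a shift passes 1 or a number of a turn 1, either way. A call with a gripper value outside its range is refused whole. OPENING is the opening, from -1 (shut) to 1 (fully open), set as the call begins (- or left out, the last holds). The fingers move at their own pace and stop on an object; FORCE is the grip in N (left out, the last holds). Time passes only in rows, so rows that do not move let the fingers close. It gives the time, the measured TCP pose, the force, the opening and the grip force at its end, in the units of the state.
- bot.sense(): the state, without advancing time (a new reading comes with each control period).
- bot.get_image(name): name is "scene" or "top"; returns the picture (400x640x3 uint8, blue, green, red); there is no depth.
- bot.calibration(name): a dict with "fx", "fy", "cx", "cy" (pixels), "R" (3x3) and "t" (3): a world point X has camera coordinates R X + t. Camera axes: x right, y down, z forward; pixel columns grow to the right and rows downward; lengths in m; the calibration is good to about 2 mm. A picture is of the moment at which its call begins. calibration takes no time and is no camera call.
- bot.sign_off(): hands the job in; it is judged then, once.
The state is a dict: "time": time; "joint_pos": joint angles; "qd": joint speeds; "joint_efforts": joint torques, N m; "tcp_pos": TCP position; "eef_rot": TCP orientation; "wrist_force": force on the tool from outside, world axes, zero at the start; "wrist_torque": the same for the moment, N m; "opening": finger opening in m; "finger_force": force on a finger pad.
Only numpy, scipy, OpenCV 4.12 (cv2) and the standard library are available. Lean on these libraries where they do the work, as an engineer would, in place of code of your own. Each camera call takes 0.05 s, during which the arm holds its last target. There are 200 camera calls.

## Working session

There is one attempt and no reset: what is moved stays moved. The work goes in short steps, Python scripts to look and compute and a shell command to move; the robot and the scene stay as the last step left them, time stands still between calls to the robot, and variables do not carry over. Pictures are saved under pics/ and viewed, at most 14 in all, crops included, and the job is handed in when it is done.

```bash
ls; mkdir -p pics; cat > h.py <<'E'
import numpy as np, cv2
from station import bot
def snap(name,out,crop=None,s=1):
    im=bot.get_image(name)
    cv2.imwrite('pics/full_'+out,im)
    if crop: x0,y0,x1,y1=crop; im=im[y0:y1,x0:x1]
    if s!=1: im=cv2.resize(im,None,fx=s,fy=s,interpolation=cv2.INTER_CUBIC)
    cv2.imwrite('pics/'+out,im)
def world(name,u,v,z):
    c=bot.calibration(name);R=np.array(c['R']);t=np.array(c['t'])
    d=R.T@np.array([(u-c['cx'])/c['fx'],(v-c['cy'])/c['fy'],1]);o=-R.T@t
    return (o+d*(z-o[2])/d[2]).round(4)
def pix(name,X):
    c=bot.calibration(name);p=np.array(c['R'])@X+c['t'];return (c['fx']*p[0]/p[2]+c['cx'],c['fy']*p[1]/p[2]+c['cy'])
E
python3 - <<'E'
from h import *
snap('top','t0.png');snap('scene','s0.png')
for n in('top','scene'):
    c=bot.calibration(n);print(n,c['fx'],-np.array(c['R']).T@np.array(c['t']),np.array(c['R']).round(2).tolist())
print(bot.sense())
E
```

```text
pics
top 380.3108078020991 [0.32772346 0.03069591 1.11627061] [[-0.01, -1.0, -0.0], [-0.99, 0.01, -0.13], [0.13, -0.0, -0.99]]
scene 509.6008411819715 [1.13208087 0.87242484 0.79885467] [[-0.8, 0.6, 0.0], [0.33, 0.45, -0.83], [-0.5, -0.67, -0.55]]
{'time': 0.1, 'joint_pos': array([-1.29659739e+00,  1.24479772e-01,  1.65156928e+00,  6.05045247e-06,
        1.36752898e+00, -8.26302802e-02]), 'qd': array([-8.08568625e-04,  6.46856748e-04, -2.30038001e-03, -1.16149350e-03,
       -4.20203024e-04,  8.73742590e-05]), 'joint_efforts': array([ 3.75186312e-05, -4.24928534e+01, -3.66654718e+01, -7.22455593e-05,
        3.92327769e-03,  2.54767411e-05]), 'tcp_pos': array([ 0.22694066, -0.60885075,  0.40353098]), 'eef_rot': array([-3.13961454e+00, -1.69768809e-04,  3.56827821e-01]), 'wrist_force': array([ 0.00410205, -1.02469224, -0.39648911]), 'wrist_torque': array([0.03379652, 0.00605639, 0.01901171]), 'finger_force': 0.0, 'opening': 0.08532945464978152}
```

View pics/t0.png

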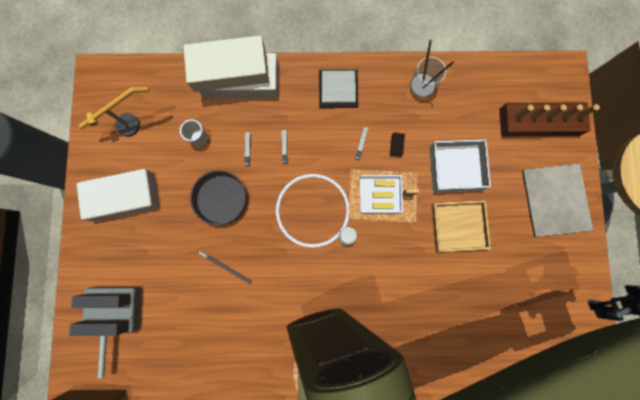

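View pics/s0.png

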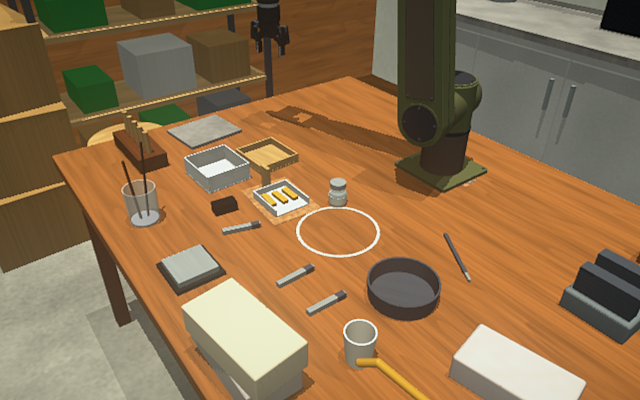

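```bash
python3 - <<'E'
from h import *
im=cv2.imread('pics/full_t0.png')
cv2.imwrite('pics/t0a.png',cv2.resize(im[110:290,180:350],None,fx=4.4,fy=3.3,interpolation=cv2.INTER_CUBIC)[:594])
a=im[120:260,340:500];cv2.imwrite('pics/t0b.png',cv2.resize(a,None,fx=4.2,fy=4.2,interpolation=cv2.INTER_CUBIC))
# ring fit
w=lambda u,v,z=0:world('top',u,v,z)
for n,u,v,z in [('pan rim L',191,198,.045),('pan rim R',247.5,198,.045),('pan T',219,171,.045),('pan B',219,225,.045),('ringL',275.5,210,0),('ringR',349,210,0),('ringT',312,174,0),('ringB',312,247,0),('jar',348,235,.07),('cup',191,131,.075)]:print(n,w(u,v,z))
E
```

```text
pan rim L [0.4869 0.4052 0.045 ]
pan rim R [0.4856 0.2443 0.045 ]
pan T [0.5647 0.3276 0.045 ]
pan B [0.4093 0.3233 0.045 ]
ringL [0.4558 0.1699 0.    ]
ringR [ 0.4541 -0.0472  0.    ]
ringT [0.5633 0.0617 0.    ]
ringB [0.3463 0.0626 0.    ]
jar [ 0.3771 -0.0384  0.07  ]
cup [0.6743 0.4019 0.075 ]
```

View pics/t0a.png

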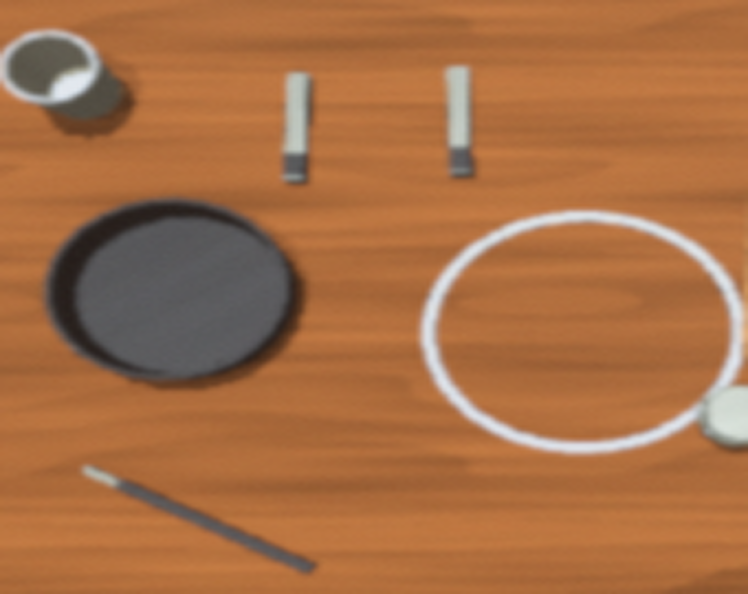

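View pics/t0b.png

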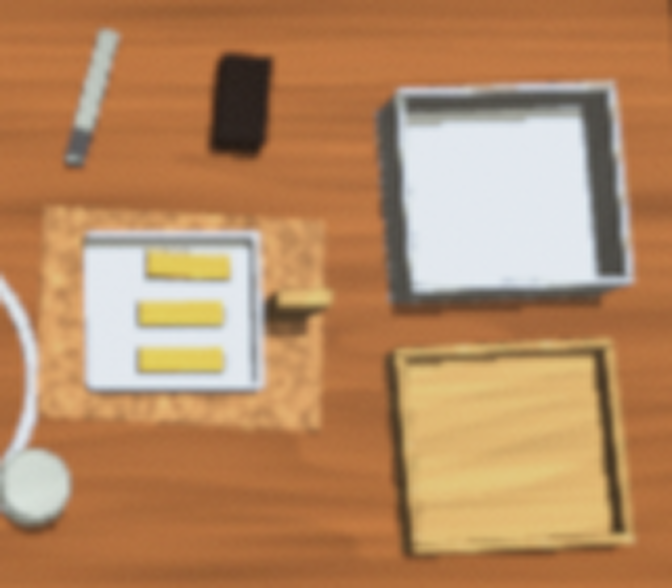

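```bash
cat >> h.py <<'E'
A=lambda x,y:(180+(x+.5)/4.4-.5,110+(y+.5)/3.3-.5)
B=lambda x,y:(340+(x+.5)/4.2-.5,120+(y+.5)/4.2-.5)
def need(x,y,z,yaw):
    "tool-frame units to reach grasp point (x,y,z) with tool down, from measured pose"
    s=bot.sense();p=s['tcp_pos'];w=s['eef_rot'][2]
    from scipy.spatial.transform import Rotation as Ro
    R=Ro.from_euler('xyz',s['eef_rot']).as_matrix();print('tcp',p.round(4),'rpy',s['eef_rot'].round(3),'t',round(s['time'],2),'F',s['wrist_force'].round(1),'op',round(s['opening'],4))
    d=np.array([x,y,z+.155])-p
    Rt=Ro.from_euler('xyz',[np.pi,0,yaw]).as_matrix()
    dy=(yaw-w+np.pi)%(2*np.pi)-np.pi
    print('units with present axes',(R.T@d/.06).round(2),'after spin',(Rt.T@d/.06).round(2),'spin',round(-np.degrees(dy)/8,2))
E
python3 - <<'E'
from h import *
def q(n,pts,z,f):
    w=np.array([world('top',*f(*p),z) for p in pts]);print(n,w[:,:2].tolist(),'c',w.mean(0).round(4))
q('PA',[(299,73),(294,180)],.014,A);q('PB',[(457,67),(461,176)],.014,A);q('PC',[(109,32),(74,164)],.014,B)
q('blk',[(222,55),(270,58),(262,152),(212,148)],.03,B)
q('tin',[(397,90),(612,83),(632,282),(393,300)],.055,B)
q('box',[(392,350),(608,343),(632,540),(408,553)],.03,B)
q('tray',[(85,235),(260,232),(263,390),(87,388)],.025,B)
q('fin',[(275,298),(330,298)],.076,B)
q('mat',[(45,208),(325,218),(320,430),(40,415)],.001,B)
need(.487,.247,.03,0)
E
```

```text
PA [[0.6909, 0.2539], [0.5915, 0.2555]] c [0.6412 0.2547 0.014 ]
PB [[0.6957, 0.1463], [0.5942, 0.143]] c [0.6449 0.1446 0.014 ]
PC [[0.7021, -0.1002], [0.6057, -0.0732]] c [ 0.6539 -0.0867  0.014 ]
blk [[0.6793, -0.1774], [0.6769, -0.211], [0.6092, -0.203], [0.6123, -0.1682]] c [ 0.6444 -0.1899  0.03  ]
tin [[0.6455, -0.2916], [0.6493, -0.4392], [0.5109, -0.4438], [0.4999, -0.2822]] c [ 0.5764 -0.3642  0.055 ]
box [[0.4692, -0.2873], [0.4729, -0.4357], [0.3385, -0.4433], [0.331, -0.2917]] c [ 0.4029 -0.3645  0.03  ]
tray [[0.5522, -0.0789], [0.5534, -0.2007], [0.4428, -0.1989], [0.4452, -0.078]] c [ 0.4984 -0.1391  0.025 ]
fin [[0.4984, -0.1982], [0.4981, -0.2345]] c [ 0.4982 -0.2164  0.076 ]
mat [[0.577, -0.0532], [0.5681, -0.2524], [0.4169, -0.2428], [0.429, -0.0471]] c [ 0.4978 -0.1489  0.001 ]
tcp [ 0.2269 -0.6089  0.4035] rpy [-3.14  -0.     0.357] t 0.1 F [ 0.  -1.  -0.4] op 0.0853
units with present axes [  9.04 -11.84   3.67] after spin [  4.33 -14.26   3.64] spin 2.56
```

```bash
python3 -m crank '[{"xyz":[0,0,0],"spin":0.85},{"xyz":[0,0,0],"spin":0.85},{"xyz":[0,0,0],"spin":0.86},{"xyz":[1,0,0],"spin":0},{"xyz":[1,0,0],"spin":0},{"xyz":[1,0,0],"spin":0},{"xyz":[1,0,0],"spin":0},{"xyz":[0.3,0,0],"spin":0},{"xyz":[0,-1,0],"spin":0},{"xyz":[0,-1,0],"spin":0}]' -0.3 60
python3 -m crank '[{"xyz":[0,-1,0],"spin":0},{"xyz":[0,-1,0],"spin":0},{"xyz":[0,-1,0],"spin":0},{"xyz":[0,-1,0],"spin":0},{"xyz":[0,-1,0],"spin":0},{"xyz":[0,-1,0],"spin":0},{"xyz":[0,-1,0],"spin":0},{"xyz":[0,-1,0],"spin":0},{"xyz":[0,-1,0],"spin":0},{"xyz":[0,-1,0],"spin":0}]'
python3 -m crank '[{"xyz":[0,-1,0],"spin":0},{"xyz":[0,-1,0],"spin":0},{"xyz":[0,0,0],"spin":0},{"xyz":[0,0,0],"spin":0}]'
python3 -c "
from h import *
need(.487,.247,.03,0)"
```

```text
time: 1.35
tcp_pos: [0.4847, -0.4885, 0.4029]
eef_rot: [-3.14, 0.002, -0.002]
wrist_force: [0.2, -0.4, 0.3]
opening: 0.03
finger_force: 0.0
time: 2.6
tcp_pos: [0.4847, 0.1121, 0.4047]
eef_rot: [3.141, -0.0, -0.002]
wrist_force: [-0.1, 0.2, -0.4]
opening: 0.0301
finger_force: 0.0
time: 3.1
tcp_pos: [0.4854, 0.2303, 0.4043]
eef_rot: [3.141, 0.001, -0.001]
wrist_force: [0.2, -0.6, 0.7]
opening: 0.0296
finger_force: 0.0
tcp [0.4854 0.2303 0.4043] rpy [ 3.141e+00  1.000e-03 -1.000e-03] t 3.1 F [ 0.2 -0.6  0.7] op 0.0296
units with present axes [ 0.03 -0.28  3.65] after spin [ 0.03 -0.28  3.65] spin -0.0
```

```bash
python3 -m crank '[{"xyz":[0.03,-0.28,0],"spin":0},{"xyz":[0,0,1],"spin":0},{"xyz":[0,0,1],"spin":0},{"xyz":[0,0,0.8],"spin":0},{"xyz":[0,0,0.5],"spin":0},{"xyz":[0,0,0.28],"spin":0},{"xyz":[0,0,0],"spin":0},{"xyz":[0,0,0],"spin":0}]'
python3 -c "
from h import *
need(.487,.247,.035,0)
snap('scene','s1.png',(320,200,500,340),4)"
```

```text
time: 4.1
tcp_pos: [0.4883, 0.2478, 0.1916]
eef_rot: [-3.14, -0.003, -0.001]
wrist_force: [-0.5, 0.1, 0.4]
opening: 0.0302
finger_force: 0.0
tcp [0.4883 0.2478 0.1916] rpy [-3.14e+00 -3.00e-03 -1.00e-03] t 4.1 F [-0.5  0.1  0.4] op 0.0302
units with present axes [-0.02  0.01  0.03] after spin [-0.02  0.01  0.03] spin -0.01
```

View pics/s1.png

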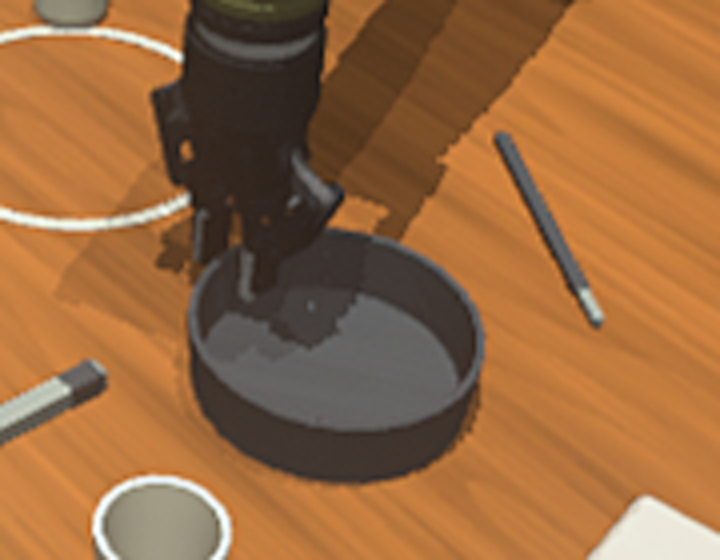

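```bash
python3 -m crank '[{"xyz":[0,0,0],"spin":0},{"xyz":[0,0,0],"spin":0},{"xyz":[0,0,0],"spin":0},{"xyz":[0,0,0],"spin":0},{"xyz":[0,0,0],"spin":0},{"xyz":[0,0,-0.02],"spin":0}]' -1 70
python3 -m crank '[{"xyz":[-0.02,0.2,0],"spin":0},{"xyz":[-0.04,0.35,0],"spin":0},{"xyz":[-0.05,0.4,0],"spin":0},{"xyz":[-0.05,0.4,0],"spin":0},{"xyz":[-0.05,0.4,0],"spin":0},{"xyz":[-0.05,0.4,0],"spin":0},{"xyz":[-0.05,0.4,0],"spin":0},{"xyz":[-0.05,0.4,0],"spin":0},{"xyz":[-0.05,0.4,0],"spin":0},{"xyz":[-0.05,0.4,0],"spin":0}]'
python3 -m crank '[{"xyz":[-0.05,0.35,0],"spin":0},{"xyz":[-0.04,0.2,0],"spin":0},{"xyz":[-0.02,0.08,0],"spin":0},{"xyz":[0,0,0],"spin":0},{"xyz":[0,0,0],"spin":0}]'
python3 -c "
from h import *
need(.455,-0.016,.035,0)
snap('top','t1.png',(250,150,430,270),4)"
```

```text
time: 4.9
tcp_pos: [0.4875, 0.2486, 0.193]
eef_rot: [-3.138, -0.001, 0.001]
wrist_force: [-4.8, 2.5, 4.6]
opening: 0.0047
finger_force: 67.8
time: 6.15
tcp_pos: [0.4612, 0.0229, 0.1938]
eef_rot: [-3.137, -0.007, -0.003]
wrist_force: [1.4, 7.3, 5.3]
opening: 0.0043
finger_force: 71.9
time: 6.78
tcp_pos: [0.4547, -0.015, 0.1938]
eef_rot: [-3.139, -0.006, -0.003]
wrist_force: [-0.3, 3.1, 7.8]
opening: 0.0045
finger_force: 74.0
tcp [ 0.4547 -0.015   0.1938] rpy [-3.139e+00 -6.000e-03 -3.000e-03] t 6.78 F [-0.3  3.1  7.8] op 0.0045
units with present axes [0.   0.02 0.06] after spin [0.01 0.02 0.06] spin -0.02
```

View pics/t1.png

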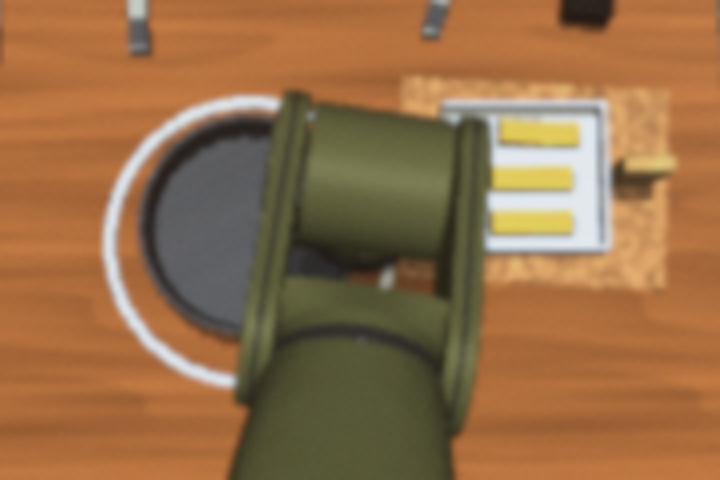

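```bash
python3 -c "
from h import *
for u,v,z in [(285,206,.045),(310,178.2,.045),(305,234.5,.045),(275.3,210,0)]:print(world('top',u,v,z))"
python3 -m crank '[{"xyz":[0,0,0],"spin":0},{"xyz":[0,0,0],"spin":0},{"xyz":[0,0,0],"spin":0},{"xyz":[0,0,-0.3],"spin":0},{"xyz":[0,0,-1],"spin":0},{"xyz":[0,0,-1],"spin":0},{"xyz":[0,0,-1],"spin":0},{"xyz":[0,0,0],"spin":0}]' -0.3 60
```

```text
[0.4618 0.1374 0.045 ]
[0.5416 0.0662 0.045 ]
[0.3807 0.0808 0.045 ]
[0.4558 0.1705 0.    ]
time: 7.82
tcp_pos: [0.4541, -0.0154, 0.3955]
eef_rot: [3.14, -0.012, -0.001]
wrist_force: [-0.0, -0.6, -0.1]
opening: 0.03
finger_force: 0.0
```

```bash
python3 -m crank '[{"xyz":[0,0.5,0],"spin":-1},{"xyz":[0,0.5,0],"spin":-1},{"xyz":[0,0.5,0],"spin":-1},{"xyz":[0,0.5,0],"spin":-1},{"xyz":[0,0,0],"spin":-1},{"xyz":[0,0,0],"spin":-1},{"xyz":[0,0,0],"spin":-1},{"xyz":[0,0,0],"spin":-1},{"xyz":[0,0,0],"spin":-1},{"xyz":[0,0,0],"spin":-1}]' 0 60
python3 -m crank '[{"xyz":[0,0,0],"spin":-1},{"xyz":[0,0,0],"spin":-0.25},{"xyz":[0,0,0],"spin":0},{"xyz":[0,0,0],"spin":0}]'
python3 - <<'E'
from h import *
need(.498,-.217,.06,np.pi/2)
snap('top','t2.png',(250,110,450,260),4)
E
```

```text
time: 9.07
tcp_pos: [0.4772, -0.1311, 0.3872]
eef_rot: [-3.139, -0.0, 1.4]
wrist_force: [-0.1, -0.5, -0.1]
opening: 0.0426
finger_force: 0.0
time: 9.57
tcp_pos: [0.4775, -0.1312, 0.3888]
eef_rot: [-3.141, -0.0, 1.569]
wrist_force: [0.3, -0.2, 0.5]
opening: 0.0425
finger_force: 0.0
tcp [ 0.4775 -0.1312  0.3888] rpy [-3.141 -0.     1.569] t 9.57 F [ 0.3 -0.2  0.5] op 0.0425
units with present axes [-1.43  0.35  2.9 ] after spin [-1.43  0.34  2.9 ] spin -0.01
```

View pics/t2.png

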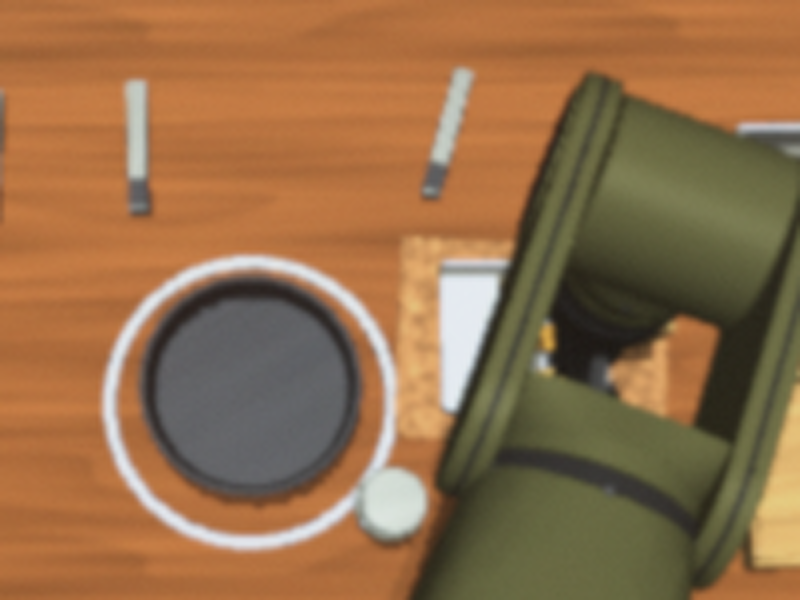

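```bash
python3 -c "
from h import *
print(world('top',312.5,206.7,.045),world('top',312.3,210.3,0))"
python3 -m crank '[{"xyz":[-0.9,0.35,0],"spin":0},{"xyz":[-0.53,0,0],"spin":0},{"xyz":[0,0,0.9],"spin":0},{"xyz":[0,0,0.8],"spin":0},{"xyz":[0,0,0.7],"spin":0},{"xyz":[0,0,0.35],"spin":0},{"xyz":[0,0,0.15],"spin":0},{"xyz":[0,0,0],"spin":0}]' 0 120
python3 -m crank '[{"xyz":[0,0,0],"spin":0},{"xyz":[0,0,0],"spin":0},{"xyz":[0,0,0],"spin":0},{"xyz":[0,0,0],"spin":0},{"xyz":[0,0,0],"spin":0}]' -1 120
python3 -m crank '[{"xyz":[0,0,-0.1],"spin":0},{"xyz":[0,0,-0.2],"spin":0},{"xyz":[0,0,-0.1],"spin":0},{"xyz":[0,0,0],"spin":0}]'
python3 -c "
from h import *
need(.498,-.217,.06,np.pi/2)
snap('scene','s2.png',(180,110,400,260),3.6)"
```

```text
[0.4592 0.0594 0.045 ] [0.454  0.0612 0.    ]
time: 10.62
tcp_pos: [0.4986, -0.217, 0.2151]
eef_rot: [-3.141, -0.0, 1.57]
wrist_force: [-0.8, 0.7, 0.5]
opening: 0.0423
finger_force: 0.0
time: 11.25
tcp_pos: [0.4993, -0.2174, 0.2169]
eef_rot: [3.139, 0.001, 1.57]
wrist_force: [0.5, 0.7, 5.8]
opening: 0.01
finger_force: 117.8
time: 11.75
tcp_pos: [0.4986, -0.2171, 0.2397]
eef_rot: [3.141, 0.001, 1.57]
wrist_force: [0.4, 0.2, -6.6]
opening: 0.0104
finger_force: 117.6
tcp [ 0.4986 -0.2171  0.2397] rpy [3.141e+00 1.000e-03 1.570e+00] t 11.75 F [ 0.4  0.2 -6.6] op 0.0104
units with present axes [ 0.   -0.01  0.41] after spin [ 0.   -0.01  0.41] spin -0.0
```

View pics/s2.png

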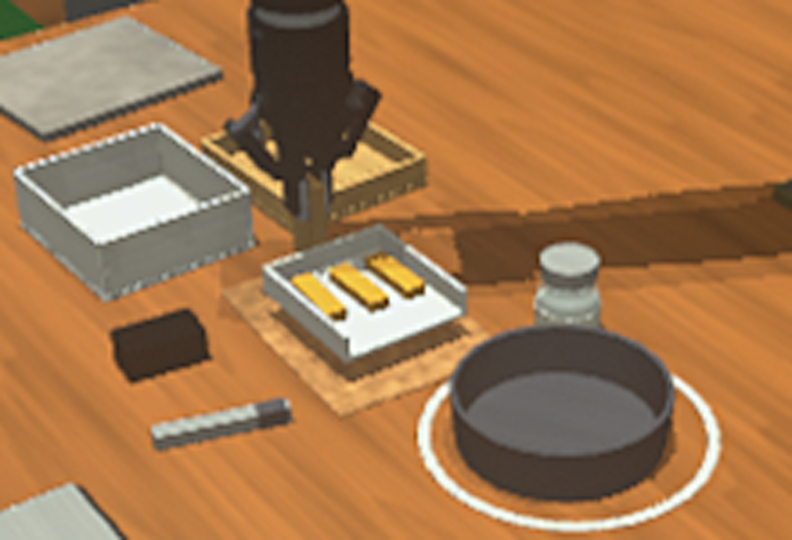

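```bash
python3 -m crank '[{"xyz":[0,0,-0.2],"spin":0},{"xyz":[0,-0.05,-0.35],"spin":0},{"xyz":[0,-0.1,-0.4],"spin":0},{"xyz":[0.1,-0.1,-0.4],"spin":0},{"xyz":[0.2,-0.1,-0.3],"spin":0},{"xyz":[0.3,-0.1,-0.2],"spin":0},{"xyz":[0.3,-0.06,-0.07],"spin":0},{"xyz":[0.3,0,0],"spin":0},{"xyz":[0.3,0,0],"spin":0},{"xyz":[0.3,0,0],"spin":0}]'
python3 -m crank '[{"xyz":[0.3,0,0],"spin":0},{"xyz":[0.3,0,0],"spin":0},{"xyz":[0.3,0,0],"spin":0},{"xyz":[0.25,0,0],"spin":0},{"xyz":[0.12,0,0],"spin":0},{"xyz":[0.03,0,0],"spin":0},{"xyz":[0,0,0],"spin":0},{"xyz":[0,0,0],"spin":0}]'
python3 - <<'E'
from h import *
need(.468,-.03,.2,np.pi/2);print(bot.sense()['wrist_torque'])
E
python3 -m crank '[{"xyz":[0,0,0],"spin":0}]' - 60
python3 - <<'E'
from h import *
print(bot.sense()['wrist_torque'])
snap('scene','s3.png',(200,60,420,260),3)
E
```

```text
time: 13.05
tcp_pos: [0.4679, -0.1077, 0.3536]
eef_rot: [-3.14, -0.0, 1.57]
wrist_force: [0.1, 0.1, -6.2]
opening: 0.0103
finger_force: 117.9
time: 14.05
tcp_pos: [0.4681, -0.0314, 0.3544]
eef_rot: [3.142, 0.0, 1.569]
wrist_force: [-0.6, -0.8, -5.7]
opening: 0.0105
finger_force: 118.1
tcp [ 0.4681 -0.0314  0.3544] rpy [3.142 0.    1.569] t 14.05 F [-0.6 -0.8 -5.7] op 0.0105
units with present axes [ 0.02 -0.   -0.01] after spin [ 0.02 -0.   -0.01] spin -0.01
[-0.32513152 -0.00040477 -0.01144085]
time: 14.18
tcp_pos: [0.468, -0.0313, 0.3543]
eef_rot: [3.142, 0.0, 1.57]
wrist_force: [0.2, -0.9, -6.3]
opening: 0.0102
finger_force: 117.9
[-0.33628076 -0.05463064 -0.01255378]
```

View pics/s3.png

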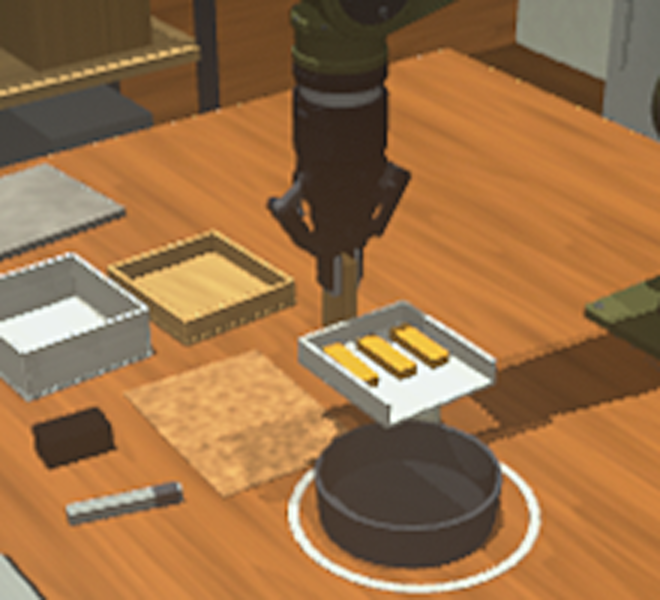

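```bash
cat > w.py <<'E'
from h import *
s=bot.sense();print(s['time'],s['wrist_torque'].round(3),s['wrist_force'].round(1),round(s['finger_force'],1))
E
python3 -m crank '[{"xyz":[0,0,0],"spin":0}]' -1 80 >/dev/null; python3 w.py
python3 -m crank '[{"xyz":[0,0,0],"spin":0}]' -1 65 >/dev/null; python3 w.py
python3 -m crank '[{"xyz":[0,0,0],"spin":0}]' -1 55 >/dev/null; python3 w.py
python3 -c "
from h import *
snap('scene','s4.png',(200,60,420,260),3)"
```

```text
14.35 [-0.367  0.047 -0.034] [ 0.6  0.1 -5.4] 118.1
14.475 [-0.356 -0.009  0.043] [ 0.2  0.2 -6. ] 117.9
14.6 [-0.408 -0.021 -0.014] [-0.9 -1.  -6.4] 118.0
```

View pics/s4.png

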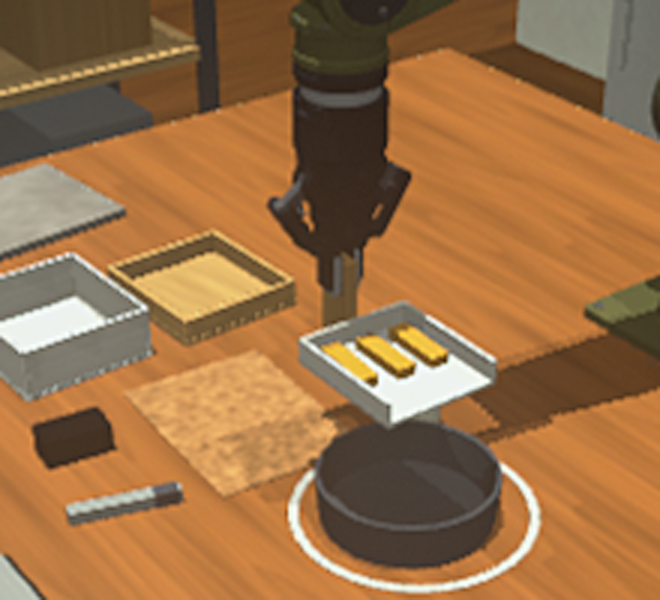

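```bash
cat >> w.py <<'E'
def blanks(n='scene'):
    im=bot.get_image(n);h=cv2.cvtColor(im,cv2.COLOR_BGR2HSV)
    m=cv2.inRange(h,(20,150,120),(32,255,255))
    k,_,st,c=cv2.connectedComponentsWithStats(m)
    print(n,[(int(st[i,4]),c[i].round(1).tolist()) for i in range(1,k) if st[i,4]>8 and 150<c[i][0]<450])
blanks()
E
python3 -m crank '[{"xyz":[0,0,0],"spin":0}]' -0.9 60 >/dev/null; python3 w.py
python3 -m crank '[{"xyz":[0,0,0],"spin":0}]' -0.82 40 >/dev/null; python3 w.py
```

```text
14.775 [-0.307 -0.021  0.051] [ 0.2  0.5 -5.9] 118.0
scene [(77, [340.1, 174.0]), (87, [328.0, 177.1]), (75, [316.1, 179.9]), (313, [401.0, 379.6])]
14.95 [-0.353  0.038  0.022] [ 0.1  0.  -5.2] 118.0
scene [(74, [340.1, 174.1]), (84, [328.1, 177.1]), (78, [316.0, 179.9]), (317, [400.8, 379.5]), (9, [366.0, 360.0])]
```

```bash
sed -i 's/^blanks()$/import sys\nif len(sys.argv)>1: blanks(sys.argv[1])/' w.py
for o in 1; do
python3 -m crank '[{"xyz":[0,0,0],"spin":0},{"xyz":[0,0,0],"spin":0}]' -0.79 20 >/dev/null; python3 w.py
python3 -m crank '[{"xyz":[0,0,0],"spin":0},{"xyz":[0,0,0],"spin":0}]' -0.775 20 >/dev/null; python3 w.py
python3 -m crank '[{"xyz":[0,0,0],"spin":0},{"xyz":[0,0,0],"spin":0}]' -0.765 20 >/dev/null; python3 w.py scene
done; python3 -c "
from h import *
print(bot.sense()['opening'])"
```

```text
15.25 [-0.333 -0.004  0.004] [-0.   0.1 -4.2] 118.1
15.5 [-0.379 -0.033 -0.012] [ 0.4 -0.4 -5.3] 118.0
15.75 [-0.339  0.023  0.001] [-0.1  0.9 -6.2] 108.7
scene [(71, [339.4, 173.7]), (80, [327.5, 176.8]), (72, [315.5, 179.5]), (15, [362.1, 359.9]), (312, [400.9, 379.5])]
0.010328937594149646
```

```bash

python3 -m crank '[{"xyz":[0,0,0],"spin":0},{"xyz":[0,0,0],"spin":0}]' -0.76 20 >/dev/null; python3 w.py scene
python3 -m crank '[{"xyz":[0,0,0],"spin":0},{"xyz":[0,0,0],"spin":0}]' -0.756 20 >/dev/null; python3 w.py scene
```

```text
16.05 [-0.395  0.008 -0.066] [-0.3  0.2 -5.7] 96.9
scene [(69, [339.2, 173.6]), (77, [327.7, 176.8]), (72, [315.2, 179.3]), (315, [400.6, 379.3]), (15, [367.0, 360.0])]
16.35 [-0.332  0.002  0.043] [-0.3  0.3 -6.3] 87.6
scene [(70, [339.3, 173.5]), (78, [327.6, 176.8]), (74, [315.1, 179.1]), (9, [358.7, 359.8]), (313, [400.7, 379.4])]
```

```bash

python3 -m crank '[{"xyz":[0,0,0],"spin":0},{"xyz":[0,0,0],"spin":0}]' -0.75 20 >/dev/null; python3 w.py scene
python3 -m crank '[{"xyz":[0,0,0],"spin":0},{"xyz":[0,0,0],"spin":0}]' -0.745 20 >/dev/null; python3 w.py scene
python3 -m crank '[{"xyz":[0,0,0],"spin":0},{"xyz":[0,0,0],"spin":0}]' -0.741 20 >/dev/null; python3 w.py scene
```

```text
16.65 [-0.317  0.031 -0.019] [ 0.2 -0.  -5.8] 73.5
scene [(69, [339.5, 173.7]), (81, [327.6, 176.7]), (74, [315.1, 179.2]), (10, [359.6, 359.7]), (10, [370.4, 359.9]), (313, [401.0, 379.6])]
16.95 [-0.347 -0.013  0.025] [ 0.3 -0.6 -5.7] 61.6
scene [(73, [339.4, 173.5]), (81, [327.6, 176.7]), (76, [315.2, 179.2]), (13, [361.2, 359.8]), (318, [400.6, 379.4])]
17.25 [-0.334 -0.053 -0.023] [ 0.   0.3 -6.6] 52.1
scene [(73, [339.4, 173.5]), (80, [327.5, 176.6]), (76, [315.1, 179.1]), (9, [358.7, 359.8]), (12, [368.7, 359.9]), (316, [401.0, 379.7])]
```

```bash

python3 -m crank '[{"xyz":[0,0,0],"spin":0},{"xyz":[0,0,0],"spin":0}]' -0.738 20 >/dev/null; python3 w.py scene
python3 -m crank '[{"xyz":[0,0,0],"spin":0},{"xyz":[0,0,0],"spin":0}]' -0.735 20 >/dev/null; python3 w.py scene
python3 -m crank '[{"xyz":[0,0,0],"spin":0},{"xyz":[0,0,0],"spin":0}]' -0.733 20 >/dev/null; python3 w.py scene
```

```text
17.55 [-0.313 -0.006  0.026] [-0.6 -1.5 -5.8] 45.0
scene [(72, [339.5, 173.6]), (81, [327.6, 176.7]), (77, [315.2, 179.2]), (17, [367.4, 359.9]), (316, [401.0, 379.6])]
17.85 [-0.331 -0.049  0.035] [-0.2  1.  -6. ] 37.8
scene [(72, [339.6, 173.7]), (80, [327.5, 176.6]), (78, [315.2, 179.1]), (9, [359.2, 359.8]), (315, [400.7, 379.4])]
18.15 [-0.353 -0.016 -0.012] [ 0.  -0.5 -5.7] 33.0
scene [(75, [339.5, 173.6]), (80, [327.5, 176.6]), (78, [315.1, 179.0]), (21, [364.3, 359.9]), (316, [400.8, 379.5])]
```

```bash

python3 -m crank '[{"xyz":[0,0,0],"spin":0},{"xyz":[0,0,0],"spin":0}]' -0.731 20 >/dev/null; python3 w.py scene
python3 -m crank '[{"xyz":[0,0,0],"spin":0},{"xyz":[0,0,0],"spin":0}]' -0.729 20 >/dev/null; python3 w.py scene
python3 -m crank '[{"xyz":[0,0,0],"spin":0},{"xyz":[0,0,0],"spin":0}]' -0.728 20 >/dev/null; python3 w.py scene
```

```text
18.45 [-0.313 -0.01   0.045] [ 0.1 -0.7 -6.4] 27.9
scene [(73, [338.6, 175.4]), (80, [327.1, 178.6]), (83, [313.8, 180.2]), (340, [398.4, 378.2])]
18.75 [-0.286 -0.062 -0.04 ] [ 0.5  0.7 -5.8] 22.9
scene [(102, [311.0, 181.6]), (79, [324.1, 181.1]), (56, [336.2, 179.2]), (9, [359.2, 359.8]), (335, [399.7, 379.0])]
19.05 [-0.21  -0.011 -0.028] [-0.3 -0.8 -7. ] 20.6
scene [(76, [323.5, 181.2]), (104, [310.7, 181.9]), (53, [336.1, 179.7]), (11, [360.2, 359.8]), (312, [400.9, 379.5])]
```

```bash

python3 -m crank '[{"xyz":[0,0,0],"spin":0},{"xyz":[0,0,0],"spin":0}]' -0.728 20 >/dev/null; python3 w.py scene
python3 -c "
from h import *
snap('scene','s5.png',(250,100,400,250),4)"
```

```text
19.35 [-0.202 -0.012  0.006] [ 0.1  0.3 -5.6] 20.6
scene [(76, [323.5, 181.2]), (104, [310.7, 181.9]), (54, [336.0, 179.7]), (14, [360.8, 359.8]), (320, [400.7, 379.4])]
```

View pics/s5.png

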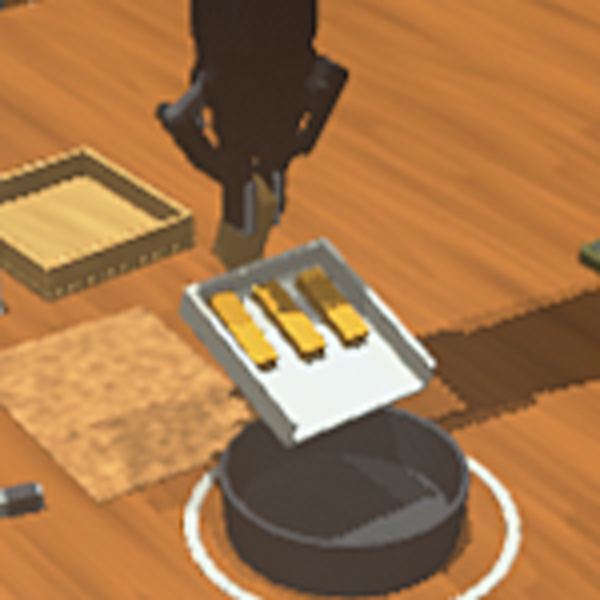

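```bash

python3 -m crank '[{"xyz":[-0.1,0,0],"spin":0},{"xyz":[-0.1,0,0],"spin":0},{"xyz":[-0.1,0,0],"spin":0},{"xyz":[0,0,0],"spin":0}]' >/dev/null; python3 w.py scene
python3 -m crank '[{"xyz":[0,0,0],"spin":0},{"xyz":[0,0,0],"spin":0}]' -0.727 20 >/dev/null; python3 w.py scene
python3 -m crank '[{"xyz":[0,0,0],"spin":0},{"xyz":[0,0,0],"spin":0}]' -0.726 20 >/dev/null; python3 w.py scene
```

```text
19.95 [-0.312 -0.038  0.016] [-0.7 -0.2 -5.8] 20.6
scene [(99, [305.9, 179.1]), (64, [319.4, 179.2]), (45, [331.4, 177.4]), (9, [364.8, 359.8]), (314, [400.8, 379.5])]
20.25 [-0.215  0.026 -0.017] [ 0.6  0.2 -6.2] 18.2
scene [(98, [306.1, 179.1]), (60, [319.9, 179.6]), (48, [331.2, 177.3]), (10, [359.7, 359.8]), (317, [400.8, 379.6]), (9, [370.0, 360.0])]
20.55 [-0.188  0.031  0.04 ] [ 0.1 -0.5 -5.4] 15.9
scene [(90, [305.1, 180.3]), (46, [318.7, 181.5]), (30, [330.2, 179.7]), (11, [359.5, 359.8]), (314, [400.6, 379.3])]
```

```bash

python3 -m crank '[{"xyz":[0,0,0],"spin":0}]' -0.7255 20 >/dev/null; python3 w.py scene
python3 -m crank '[{"xyz":[0,0,0],"spin":0}]' -0.725 20 >/dev/null; python3 w.py scene
python3 -m crank '[{"xyz":[0,0,0],"spin":0}]' -0.7245 20 >/dev/null; python3 w.py scene
```

```text
20.725 [-0.214  0.022  0.001] [-0.7 -0.5 -5.7] 14.7
scene [(83, [304.5, 180.4]), (38, [318.4, 181.9]), (25, [329.8, 180.0]), (11, [359.5, 359.8]), (315, [400.8, 379.5])]
20.9 [-0.141 -0.011  0.034] [ 0.1 -0.7 -5.5] 13.5
scene [(81, [304.5, 180.4]), (38, [318.4, 181.9]), (24, [329.7, 180.0]), (14, [360.9, 359.9]), (311, [400.9, 379.5])]
21.075 [-0.117  0.017  0.041] [ 1.  -0.1 -5.9] 12.4
scene [(82, [304.6, 180.7]), (42, [317.7, 181.5]), (21, [329.9, 180.3]), (12, [360.7, 359.8]), (314, [400.9, 379.5])]
```

```bash
cat > tilt.py <<'E'
from h import *
def fit():
    p=bot.sense()['tcp_pos'];g=np.array([p[0],p[1],p[2]-.155]);im=bot.get_image('scene')
    h=cv2.cvtColor(im,cv2.COLOR_BGR2HSV);m=(h[...,1]<70)&(h[...,2]>80)
    best=[]
    for dz in (0,-.004,-.008):
     for th in range(0,80,2):
        t=np.radians(th);c,s=np.cos(t),np.sin(t)
        def P(x,y,z):
            y+=.078;z-=.06;return pix('scene',g+[x,y*c+z*s,-y*s+z*c+dz])
        pol=np.zeros(m.shape,np.uint8);pts=[P(x,y,z) for x in(-.055,.055) for y in (-.06,.06) for z in (.0,.027)]
        hull=cv2.convexHull(np.array(pts,np.float32)).astype(np.int32);cv2.fillConvexPoly(pol,hull,1)
        box=cv2.dilate(pol,np.ones((15,15)))>0
        best.append((round(float((m&(pol>0)).sum()/((m&box)|(pol>0)).sum()),3),th,dz))
    print(sorted(best)[::-1][:5])
fit()
E
python3 tilt.py
```

```text
[(0.667, 30, -0.008), (0.667, 28, -0.004), (0.665, 30, -0.004), (0.663, 32, -0.004), (0.652, 34, -0.004)]
```

```bash

python3 -m crank '[{"xyz":[0,0,0],"spin":0}]' -0.724 20 >/dev/null; python3 w.py scene
python3 -m crank '[{"xyz":[0,0,0],"spin":0}]' -0.7235 20 >/dev/null; python3 w.py scene;python3 tilt.py
python3 -m crank '[{"xyz":[0,0,0],"spin":0}]' -0.723 20 >/dev/null; python3 w.py scene; python3 tilt.py
```

```text
21.3 [-0.128  0.01   0.002] [ 0.3  0.1 -6.5] 11.1
scene [(56, [303.9, 181.9]), (26, [317.8, 183.3]), (10, [327.9, 181.6]), (313, [400.8, 379.5])]
21.475 [-0.114 -0.031 -0.018] [ 0.3 -0.5 -6.3] 10.0
scene [(41, [305.8, 187.9]), (36, [317.4, 186.6]), (21, [328.8, 185.2]), (312, [400.9, 379.5])]
[(0.642, 40, -0.004), (0.64, 38, -0.004), (0.636, 36, -0.004), (0.635, 42, -0.004), (0.631, 40, 0)]
21.7 [-0.216  0.004 -0.018] [-0.2 -0.1 -3.3] 9.0
scene [(30, [320.8, 209.0]), (9, [333.4, 206.4]), (12, [360.0, 359.8]), (319, [400.8, 379.5])]
[(0.837, 56, -0.004), (0.831, 58, -0.004), (0.825, 60, -0.008), (0.825, 58, -0.008), (0.82, 54, 0)]
```

```bash

python3 -m crank '[{"xyz":[0,0,0],"spin":0},{"xyz":[0,0,0],"spin":0},{"xyz":[0,0,0],"spin":0}]' -1 50 ; python3 tilt.py
python3 -m crank '[{"xyz":[0,0,-0.5],"spin":0},{"xyz":[-0.5,0,-0.5],"spin":0},{"xyz":[-0.8,0,0],"spin":0},{"xyz":[-0.8,0,0],"spin":0},{"xyz":[-0.6,0.2,0],"spin":0},{"xyz":[-0.3,0.2,0],"spin":0},{"xyz":[0,0.1,0],"spin":0},{"xyz":[0,0,0],"spin":0}]';python3 tilt.py; python3 w.py scene;python3 w.py top;
python3 - <<'E'
from h import *
a=bot.get_image('top')[165:250,260:350];b=bot.get_image('scene')[120:260,230:400]
a=cv2.resize(a,None,fx=4.4,fy=4.4,interpolation=2);b=cv2.resize(b,None,fx=374/140,fy=374/140,interpolation=2)[:374]
cv2.imwrite('pics/c6.png',np.hstack([a,b])[:, :800])
E
```

```text
time: 22.18
tcp_pos: [0.468, -0.049, 0.3544]
eef_rot: [3.141, 0.0, 1.57]
wrist_force: [-0.9, -0.7, -2.4]
opening: 0.0113
finger_force: 50.0
[(0.829, 58, -0.004), (0.827, 56, -0.004), (0.821, 60, -0.008), (0.82, 58, -0.008), (0.82, 54, 0)]
time: 23.22
tcp_pos: [0.4981, -0.2285, 0.414]
eef_rot: [-3.141, -0.001, 1.571]
wrist_force: [-0.6, -0.2, -3.1]
opening: 0.0111
finger_force: 50.2
[(0.836, 54, -0.004), (0.827, 56, -0.004), (0.821, 60, -0.008), (0.821, 58, -0.008), (0.821, 56, -0.008)]
23.275 [ 0.049 -0.007  0.05 ] [-0.8  0.7 -3.1] 50.2
scene [(28, [331.6, 201.0]), (38, [319.6, 205.5]), (10, [307.5, 207.5]), (17, [333.8, 212.8]), (14, [320.9, 215.2]), (318, [400.8, 379.5])]
23.325 [-0.009  0.021  0.04 ] [ 0.4  0.3 -2.5] 50.2
top [(9, [332.3, 188.6])]
```

View pics/c6.png

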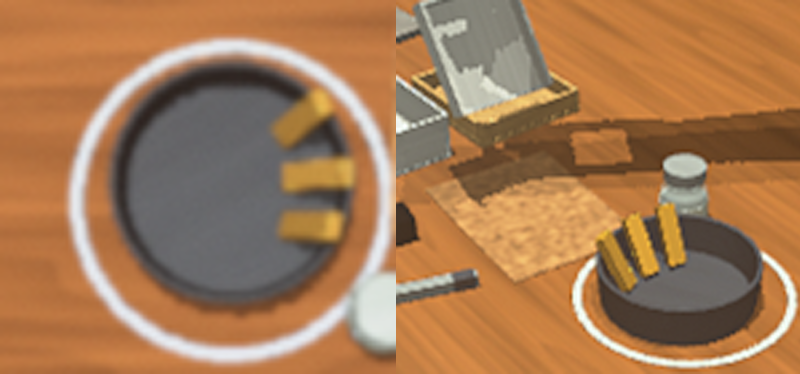

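```bash
python3 -m crank '[{"xyz":[0.5,0,0],"spin":0},{"xyz":[0.5,0,0],"spin":0},{"xyz":[0.5,0,0.4],"spin":0},{"xyz":[0.36,0,0.5],"spin":0},{"xyz":[0,0,0.4],"spin":0},{"xyz":[0,0,0.3],"spin":0},{"xyz":[0,0,0.1],"spin":0},{"xyz":[0,0,0],"spin":0}]'
python3 -m crank '[{"xyz":[0,0,0.05],"spin":0},{"xyz":[0,0,0],"spin":0}]' -0.726 20; python3 w.py
python3 -m crank '[{"xyz":[0,0,0.05],"spin":0},{"xyz":[0,0,0],"spin":0}]' ; python3 w.py; python3 tilt.py
```

```text
time: 24.48
tcp_pos: [0.4981, -0.1177, 0.3125]
eef_rot: [3.141, 0.0, 1.57]
wrist_force: [0.1, 0.2, -1.9]
opening: 0.0107
finger_force: 50.1
time: 24.72
tcp_pos: [0.4981, -0.1176, 0.3099]
eef_rot: [3.141, 0.0, 1.57]
wrist_force: [-0.3, -0.3, -3.6]
opening: 0.0117
finger_force: 15.9
24.725 [ 0.042 -0.008 -0.042] [-0.3 -0.3 -3.6] 15.9
time: 24.98
tcp_pos: [0.4979, -0.1174, 0.3061]
eef_rot: [-3.141, -0.0, 1.57]
wrist_force: [0.3, 0.5, -2.8]
opening: 0.0115
finger_force: 15.9
24.975 [ 0.058  0.028 -0.016] [ 0.3  0.5 -2.8] 15.9
[(0.905, 58, -0.004), (0.903, 60, -0.008), (0.903, 54, 0), (0.902, 56, -0.004), (0.898, 58, -0.008)]
```

```bash
python3 -m crank '[{"xyz":[0,0,0.03],"spin":0},{"xyz":[-0.12,0,0.07],"spin":0},{"xyz":[-0.12,0,0.03],"spin":0},{"xyz":[-0.12,0,0.04],"spin":0},{"xyz":[-0.12,0,0.04],"spin":0},{"xyz":[-0.2,0,0.09],"spin":0},{"xyz":[-0.2,0,0.1],"spin":0},{"xyz":[0,0,0],"spin":0}]'; python3 w.py; python3 tilt.py
python3 -m crank '[{"xyz":[-0.18,0,0.12],"spin":0},{"xyz":[-0.18,0,0.13],"spin":0},{"xyz":[-0.16,0,0.15],"spin":0},{"xyz":[-0.15,0,0.16],"spin":0},{"xyz":[0,0,0],"spin":0}]'; python3 w.py; python3 tilt.py
```

```text
time: 26.02
tcp_pos: [0.4978, -0.1711, 0.2813]
eef_rot: [-3.141, -0.0, 1.569]
wrist_force: [0.9, -0.2, -1.7]
opening: 0.0118
finger_force: 15.0
26.025 [-0.144 -0.084  0.043] [ 0.9 -0.2 -1.7] 15.0
[(0.9, 30, -0.004), (0.898, 34, -0.004), (0.894, 32, -0.008), (0.893, 32, -0.004), (0.891, 34, -0.008)]
time: 26.7
tcp_pos: [0.4976, -0.2111, 0.2476]
eef_rot: [-3.14, -0.0, 1.569]
wrist_force: [0.2, -0.1, -3.1]
opening: 0.0116
finger_force: 13.9
26.7 [-0.148 -0.025 -0.033] [ 0.2 -0.1 -3.1] 13.9
[(0.894, 10, -0.008), (0.89, 8, -0.008), (0.885, 12, -0.008), (0.878, 14, -0.004), (0.874, 12, -0.004)]
```

```bash
python3 -m crank '[{"xyz":[-0.1,0,0.15],"spin":0},{"xyz":[-0.08,0,0.12],"spin":0},{"xyz":[-0.05,0,0.1],"spin":0},{"xyz":[0,0,0.06],"spin":0},{"xyz":[0,0,0],"spin":0}]'; python3 w.py; python3 tilt.py
python3 -m crank '[{"xyz":[0,0,0.05],"spin":0},{"xyz":[0,0,0],"spin":0}]'; python3 w.py; python3 tilt.py
```

```text
time: 27.38
tcp_pos: [0.4979, -0.2242, 0.2227]
eef_rot: [-3.141, -0.0, 1.57]
wrist_force: [0.5, -1.9, -0.5]
opening: 0.0118
finger_force: 14.1
27.375 [-0.202 -0.095 -0.09 ] [ 0.5 -1.9 -0.5] 14.1
[(0.886, 0, -0.008), (0.872, 0, -0.004), (0.868, 2, -0.008), (0.864, 2, -0.004), (0.847, 4, -0.004)]
time: 27.68
tcp_pos: [0.4981, -0.2242, 0.2211]
eef_rot: [-3.142, 0.0, 1.571]
wrist_force: [-3.5, 0.1, 6.3]
opening: 0.0116
finger_force: 15.2
27.675 [-0.04   0.468 -0.009] [-3.5  0.1  6.3] 15.2
[(0.876, 0, -0.008), (0.864, 0, -0.004), (0.852, 2, -0.008), (0.85, 2, -0.004), (0.841, 4, 0)]
```

```bash
python3 -m crank '[{"xyz":[0,0,0],"spin":0},{"xyz":[0,0,0],"spin":0},{"xyz":[0,0,-0.3],"spin":0},{"xyz":[0,0,-0.7],"spin":0},{"xyz":[0,0,-1],"spin":0},{"xyz":[0,0,-1],"spin":0},{"xyz":[0,0,0],"spin":1},{"xyz":[0,0,0],"spin":1},{"xyz":[0,0,0],"spin":1},{"xyz":[0,0,0],"spin":1}]' 0 60
python3 -m crank '[{"xyz":[0,0,0],"spin":1},{"xyz":[0,0,0],"spin":1},{"xyz":[0,0,0],"spin":1},{"xyz":[0,0,0],"spin":1},{"xyz":[0,0,0],"spin":1},{"xyz":[0,0,0],"spin":1},{"xyz":[0,0,0],"spin":1},{"xyz":[0,0,0],"spin":0.25},{"xyz":[0,0,0],"spin":0},{"xyz":[0,0,0],"spin":0}]'
cat > look.py <<'E'
from h import *
snap('top','now%d.png'%int(bot.sense()['time']*10))
im=cv2.imread('pics/now%d.png'%int(bot.sense()['time']*10-.5)) if 0 else bot.get_image('top')
h=cv2.cvtColor(im,cv2.COLOR_BGR2HSV)
wood=((h[...,0]<22)&(h[...,1]>90)&(h[...,2]>60))
m=(~wood).astype(np.uint8);m[:120]=0;m[165:]=0;m[:,:205]=0;m[:,425:]=0
k,l,st,c=cv2.connectedComponentsWithStats(m)
for i in range(1,k):
    if st[i,4]>60:
        ys,xs=np.where(l==i);r=cv2.minAreaRect(np.float32(np.c_[xs,ys]))
        b=cv2.boxPoints(r);e=[np.linalg.norm(b[0]-b[1]),np.linalg.norm(b[1]-b[2])]
        p,q=((b[0]+b[3])/2,(b[1]+b[2])/2) if e[0]>e[1] else ((b[0]+b[1])/2,(b[2]+b[3])/2)
        z=.03 if min(e)>12 else .014
        P,Q=world('top',*p,z),world('top',*q,z);d=(P-Q)*np.sign(P[0]-Q[0])
        print(st[i].tolist(),'c',((P+Q)/2).round(3),'len',round(np.linalg.norm(d),3),'w px',round(min(e),1),'yaw',round(float(np.degrees(np.arctan2(d[1],d[0]))),1))
E
python3 look.py; python3 w.py
```

```text
time: 28.98
tcp_pos: [0.4978, -0.224, 0.4013]
eef_rot: [3.14, -0.0, 1.007]
wrist_force: [-0.7, -0.2, 0.4]
opening: 0.0426
finger_force: 0.0
time: 30.22
tcp_pos: [0.4979, -0.2242, 0.4002]
eef_rot: [3.141, -0.0, 0.0]
wrist_force: [0.2, -0.5, 0.3]
opening: 0.0424
finger_force: 0.0
[355, 127, 13, 32, 167] c [ 0.655 -0.087  0.014] len 0.1 w px 5.3 yaw -14.8
[281, 130, 6, 33, 169] c [0.646 0.146 0.014] len 0.098 w px 5.0 yaw 0.3
[244, 132, 7, 33, 172] c [0.641 0.255 0.014] len 0.099 w px 5.4 yaw -1.2
[391, 134, 13, 22, 235] c [ 0.648 -0.192  0.014] len 0.066 w px 11.0 yaw -6.2
30.325 [-0.018  0.062  0.035] [-0.6 -0.2  0.3] 0.0
```

```bash
python3 -c "
from h import *
need(.645,-.19,.022,np.radians(-6.2))"
python3 -m crank '[{"xyz":[1,0,0],"spin":0},{"xyz":[1,0,0],"spin":0},{"xyz":[0.45,-0.5,0],"spin":0},{"xyz":[0,-0.07,0.5],"spin":0},{"xyz":[0,0,0.5],"spin":0.78},{"xyz":[0,0,0.8],"spin":0},{"xyz":[0,0,0.7],"spin":0},{"xyz":[0,0,0.4],"spin":0},{"xyz":[0,0,0],"spin":0}]' 0.8 60
python3 -c "
from h import *
need(.645,-.19,.022,np.radians(-6.2))"
```

```text
tcp [ 0.4979 -0.2242  0.4   ] rpy [-3.142  0.    -0.   ] t 30.32 F [-0.6 -0.2  0.3] op 0.0426
units with present axes [ 2.45 -0.57  3.72] after spin [ 2.38 -0.83  3.72] spin 0.77
time: 31.45
tcp_pos: [0.6439, -0.1897, 0.2228]
eef_rot: [-3.14, 0.006, -0.109]
wrist_force: [0.8, 0.5, -1.0]
opening: 0.077
finger_force: 0.0
tcp [ 0.6439 -0.1897  0.2228] rpy [-3.14   0.006 -0.109] t 31.45 F [ 0.8  0.5 -1. ] op 0.077
units with present axes [0.02 0.   0.76] after spin [0.02 0.   0.76] spin -0.01
```

```bash
python3 -m crank '[{"xyz":[0.02,0,0.4],"spin":0},{"xyz":[0,0,0.36],"spin":0},{"xyz":[0,0,0],"spin":0}]'
python3 -m crank '[{"xyz":[0,0,0],"spin":0},{"xyz":[0,0,0],"spin":0},{"xyz":[0,0,0],"spin":0},{"xyz":[0,0,0],"spin":0},{"xyz":[0,0,0],"spin":0},{"xyz":[0,0,0],"spin":0}]' -1 40
python3 -m crank '[{"xyz":[0,0,-0.5],"spin":0},{"xyz":[0,0,-0.8],"spin":0},{"xyz":[0,0,-0.8],"spin":-0.77},{"xyz":[-0.3,0.6,0],"spin":0},{"xyz":[-0.4,0.9,0],"spin":0},{"xyz":[-0.3,0.9,0],"spin":0},{"xyz":[-0.15,0.5,0],"spin":0},{"xyz":[0,0,0],"spin":0},{"xyz":[0,0,0],"spin":0}]'
python3 -c "
from h import *
need(.576,-.364,.03,0)"
```

```text
time: 31.82
tcp_pos: [0.645, -0.1898, 0.1773]
eef_rot: [-3.14, 0.005, -0.11]
wrist_force: [0.1, 0.5, 1.0]
opening: 0.0768
finger_force: 0.0
time: 32.58
tcp_pos: [0.6467, -0.1904, 0.1817]
eef_rot: [3.141, -0.002, -0.11]
wrist_force: [0.4, 0.1, 6.1]
opening: 0.0351
finger_force: 42.2
time: 33.7
tcp_pos: [0.5767, -0.3635, 0.3055]
eef_rot: [-3.14, 0.001, -0.002]
wrist_force: [0.5, -0.6, -1.5]
opening: 0.0347
finger_force: 41.6
tcp [ 0.5767 -0.3635  0.3055] rpy [-3.14e+00  1.00e-03 -2.00e-03] t 33.7 F [ 0.5 -0.6 -1.5] op 0.0347
units with present axes [-0.01  0.01  2.01] after spin [-0.01  0.01  2.01] spin -0.01
```

```bash
python3 -m crank '[{"xyz":[0,0,0.8],"spin":0},{"xyz":[0,0,0.6],"spin":0},{"xyz":[0,0,0.4],"spin":0},{"xyz":[0,0,0.12],"spin":0},{"xyz":[0,0,0],"spin":0}]'
python3 -m crank '[{"xyz":[0,0,0],"spin":0},{"xyz":[0,0,0],"spin":0},{"xyz":[0,0,0],"spin":0},{"xyz":[0,0,-0.6],"spin":0},{"xyz":[0,0,-1],"spin":0},{"xyz":[0,0,-1],"spin":0},{"xyz":[0.5,-1,0],"spin":0},{"xyz":[0.5,-1,0],"spin":0},{"xyz":[0.3,-1,0],"spin":0},{"xyz":[0,-1,0],"spin":0}]' 0.3 60
python3 -m crank '[{"xyz":[0,-0.6,0],"spin":0},{"xyz":[0,0,0],"spin":1},{"xyz":[0,0,0],"spin":0.85},{"xyz":[0,0,0],"spin":0}]' 0
python3 look.py
python3 -c "
from h import *
need(.655,-.087,.022,np.radians(-15))"
```

```text
time: 34.33
tcp_pos: [0.5772, -0.3639, 0.1916]
eef_rot: [3.141, -0.0, -0.001]
wrist_force: [0.5, -0.5, 0.1]
opening: 0.0353
finger_force: 41.6
time: 35.58
tcp_pos: [0.6518, -0.1306, 0.3476]
eef_rot: [3.141, -0.001, -0.002]
wrist_force: [0.6, -0.1, -0.5]
opening: 0.0551
finger_force: 0.0
time: 36.08
tcp_pos: [0.6511, -0.0964, 0.3474]
eef_rot: [-3.142, -0.0, -0.259]
wrist_force: [0.4, -0.1, -0.3]
opening: 0.0428
finger_force: 0.0
[344, 120, 75, 45, 2913] c [ 0.651 -0.143  0.03 ] len 0.218 w px 44.0 yaw 89.6
[281, 130, 6, 33, 169] c [0.646 0.146 0.014] len 0.098 w px 5.0 yaw 0.3
[244, 132, 7, 33, 172] c [0.641 0.255 0.014] len 0.099 w px 5.4 yaw -1.6
tcp [ 0.6511 -0.0967  0.3473] rpy [-3.142 -0.    -0.259] t 36.17 F [ 0. -0. -0.] op 0.0423
units with present axes [ 0.02 -0.17  2.84] after spin [ 0.02 -0.17  2.84] spin 0.02
```

```bash
python3 -m crank '[{"xyz":[0.02,-0.17,0.6],"spin":0},{"xyz":[0,0,0.9],"spin":0},{"xyz":[0,0,0.8],"spin":0},{"xyz":[0,0,0.54],"spin":0},{"xyz":[0,0,0],"spin":0}]'
python3 -m crank '[{"xyz":[0,0,0],"spin":0},{"xyz":[0,0,0],"spin":0},{"xyz":[0,0,0],"spin":0},{"xyz":[0,0,0],"spin":0},{"xyz":[0,0,-0.5],"spin":0},{"xyz":[0,0,-0.9],"spin":0},{"xyz":[0,0,-1],"spin":0},{"xyz":[0,0,0],"spin":-1},{"xyz":[0,0,0],"spin":-0.85}]' -1 70
python3 -m crank '[{"xyz":[-0.6,0.6,0],"spin":0},{"xyz":[-0.9,0.9,0],"spin":0},{"xyz":[-0.9,0.9,0],"spin":0},{"xyz":[-0.9,0.9,0],"spin":0},{"xyz":[-0.6,0.4,0],"spin":0},{"xyz":[0,0,0],"spin":0},{"xyz":[0,0,0],"spin":0}]'
python3 -c "
from h import *
need(.403,-.325,.03,0)"
```

```text
time: 36.8
tcp_pos: [0.6547, -0.0873, 0.175]
eef_rot: [3.141, 0.002, -0.259]
wrist_force: [-0.0, -0.4, 0.5]
opening: 0.0427
finger_force: 0.0
time: 37.92
tcp_pos: [0.6548, -0.0869, 0.3217]
eef_rot: [3.141, -0.001, 0.002]
wrist_force: [-0.5, 0.3, -2.0]
opening: 0.0115
finger_force: 70.5
time: 38.8
tcp_pos: [0.45, -0.279, 0.3205]
eef_rot: [-3.141, -0.0, -0.002]
wrist_force: [1.3, -0.5, -1.1]
opening: 0.0117
finger_force: 70.4
tcp [ 0.45   -0.279   0.3205] rpy [-3.141e+00 -0.000e+00 -2.000e-03] t 38.8 F [ 1.3 -0.5 -1.1] op 0.0117
units with present axes [-0.78  0.77  2.26] after spin [-0.78  0.77  2.26] spin -0.02
```

```bash
python3 -m crank '[{"xyz":[-0.4,0.4,0],"spin":0},{"xyz":[-0.38,0.37,0],"spin":0},{"xyz":[0,0,0],"spin":0},{"xyz":[0,0,0.6],"spin":0},{"xyz":[0,0,0.7],"spin":0},{"xyz":[0,0,0.6],"spin":0},{"xyz":[0,0,0.3],"spin":0},{"xyz":[0,0,0.05],"spin":0},{"xyz":[0,0,0],"spin":0}]'
python3 -c "
from h import *
need(.403,-.325,.03,0)"
python3 -m crank '[{"xyz":[0,0,0],"spin":0},{"xyz":[0,0,0],"spin":0},{"xyz":[0,0,-0.5],"spin":0},{"xyz":[0,0,-1],"spin":0},{"xyz":[0,0,-1],"spin":0},{"xyz":[0.9,-0.9,0],"spin":0},{"xyz":[0.9,-0.9,0],"spin":0},{"xyz":[0.9,-0.9,0],"spin":0},{"xyz":[0.9,-1,0],"spin":0},{"xyz":[0.4,-1,0],"spin":0}]' -0.4 70
python3 -m crank '[{"xyz":[0.2,-1,0],"spin":0},{"xyz":[0.1,-1,0],"spin":0},{"xyz":[0,-0.8,0],"spin":0},{"xyz":[0,0,0],"spin":0},{"xyz":[0,0,0],"spin":0}]' 0
python3 look.py
python3 -c "
from h import *
need(.646,.146,.022,0)"
```

```text
time: 39.92
tcp_pos: [0.4039, -0.3255, 0.1869]
eef_rot: [3.14, -0.001, -0.001]
wrist_force: [0.1, 0.3, -0.8]
opening: 0.0111
finger_force: 70.4
tcp [ 0.4039 -0.3255  0.1869] rpy [ 3.14e+00 -1.00e-03 -1.00e-03] t 39.92 F [ 0.1  0.3 -0.8] op 0.0111
units with present axes [-0.02 -0.01  0.03] after spin [-0.02 -0.01  0.03] spin -0.01
time: 41.18
tcp_pos: [0.6027, -0.0873, 0.3368]
eef_rot: [3.141, -0.002, -0.003]
wrist_force: [1.3, -0.4, -0.4]
opening: 0.026
finger_force: 0.0
time: 41.8
tcp_pos: [0.6195, 0.0791, 0.3362]
eef_rot: [3.141, -0.001, -0.002]
wrist_force: [-0.2, -0.2, 0.2]
opening: 0.0429
finger_force: 0.0
[262, 120, 68, 45, 2947] c [0.653 0.109 0.03 ] len 0.197 w px 44.0 yaw 89.5
[244, 132, 7, 33, 174] c [0.641 0.255 0.014] len 0.099 w px 5.4 yaw -1.6
tcp [0.6196 0.0782 0.336 ] rpy [ 3.141e+00 -0.000e+00 -3.000e-03] t 41.9 F [-0.2 -0.9  1.1] op 0.0426
units with present axes [ 0.44 -1.13  2.65] after spin [ 0.44 -1.13  2.65] spin -0.03
```

```bash
python3 -m crank '[{"xyz":[0.44,-0.6,0],"spin":0},{"xyz":[0,-0.53,0],"spin":0},{"xyz":[0,0,0.8],"spin":0},{"xyz":[0,0,0.8],"spin":0},{"xyz":[0,0,0.7],"spin":0},{"xyz":[0,0,0.35],"spin":0},{"xyz":[0,0,0],"spin":0}]'
python3 -m crank '[{"xyz":[0,0,0],"spin":0},{"xyz":[0,0,0],"spin":0},{"xyz":[0,0,0],"spin":0},{"xyz":[0,0,0],"spin":0},{"xyz":[0,0,-0.5],"spin":0},{"xyz":[0,0,-0.9],"spin":0},{"xyz":[0,0,-1],"spin":0},{"xyz":[-0.3,0.8,0],"spin":0},{"xyz":[-0.3,1,0],"spin":0}]' -1 70
python3 -m crank '[{"xyz":[-0.3,1,0],"spin":0},{"xyz":[-0.4,1,0],"spin":0},{"xyz":[-0.5,1,0],"spin":0},{"xyz":[-0.5,1,0],"spin":0},{"xyz":[-0.5,1,0],"spin":0},{"xyz":[-0.4,0.8,0],"spin":0},{"xyz":[-0.4,0.8,0],"spin":0},{"xyz":[0,0.3,0],"spin":0},{"xyz":[0,0,0],"spin":0}]'
python3 -c "
from h import *
need(.403,-.405,.03,0)"
```

```text
time: 42.78
tcp_pos: [0.6457, 0.1461, 0.1753]
eef_rot: [3.141, 0.003, -0.003]
wrist_force: [-0.5, 0.6, -0.0]
opening: 0.0429
finger_force: 0.0
time: 43.9
tcp_pos: [0.6095, 0.0392, 0.3227]
eef_rot: [3.142, -0.004, 0.001]
wrist_force: [0.4, -0.6, -1.5]
opening: 0.0115
finger_force: 69.3
time: 45.02
tcp_pos: [0.4361, -0.3605, 0.3209]
eef_rot: [-3.141, -0.001, -0.004]
wrist_force: [0.5, 1.4, -1.6]
opening: 0.0118
finger_force: 69.3
tcp [ 0.4361 -0.3605  0.3209] rpy [-3.141e+00 -1.000e-03 -4.000e-03] t 45.02 F [ 0.5  1.4 -1.6] op 0.0118
units with present axes [-0.55  0.74  2.26] after spin [-0.55  0.74  2.27] spin -0.03
```

```bash
python3 -m crank '[{"xyz":[-0.3,0.4,0],"spin":0},{"xyz":[-0.25,0.34,0],"spin":0},{"xyz":[0,0,0],"spin":0},{"xyz":[0,0,0.6],"spin":0},{"xyz":[0,0,0.7],"spin":0},{"xyz":[0,0,0.6],"spin":0},{"xyz":[0,0,0.3],"spin":0},{"xyz":[0,0,0.05],"spin":0},{"xyz":[0,0,0],"spin":0}]'
python3 -m crank '[{"xyz":[0,0,0],"spin":0},{"xyz":[0,0,0],"spin":0},{"xyz":[0,0,-0.5],"spin":0},{"xyz":[0,0,-1],"spin":0},{"xyz":[0,0,-1],"spin":0},{"xyz":[0.6,-0.9,0],"spin":0},{"xyz":[0.6,-1,0],"spin":0},{"xyz":[0.6,-1,0],"spin":0},{"xyz":[0.6,-1,0],"spin":0},{"xyz":[0.6,-1,0],"spin":0}]' -0.4 70
python3 -m crank '[{"xyz":[0.6,-1,0],"spin":0},{"xyz":[0.6,-1,0],"spin":0},{"xyz":[0.4,-1,0],"spin":0},{"xyz":[0,-1,0],"spin":0},{"xyz":[0,-1,0],"spin":0},{"xyz":[0,-1,0],"spin":0},{"xyz":[0,0,0],"spin":0},{"xyz":[0,0,0],"spin":0}]' 0
python3 look.py
python3 -c "
from h import *
need(.641,.255,.022,np.radians(-1.4))"
```

```text
time: 46.15
tcp_pos: [0.4038, -0.404, 0.1864]
eef_rot: [3.141, -0.001, -0.001]
wrist_force: [0.0, -0.9, -1.6]
opening: 0.0115
finger_force: 70.8
time: 47.4
tcp_pos: [0.5675, -0.1365, 0.3366]
eef_rot: [3.141, -0.002, -0.002]
wrist_force: [0.1, 0.4, 0.1]
opening: 0.0258
finger_force: 0.0
time: 48.4
tcp_pos: [0.655, 0.2067, 0.3359]
eef_rot: [3.141, -0.0, -0.002]
wrist_force: [-0.3, -1.0, 0.5]
opening: 0.0426
finger_force: 0.0
[205, 120, 69, 45, 2872] c [0.655 0.275 0.03 ] len 0.2 w px 44.0 yaw 89.6
tcp [0.6552 0.2054 0.3358] rpy [ 3.141 -0.    -0.004] t 48.5 F [-0.8  0.3 -0.1] op 0.0428
units with present axes [-0.24 -0.83  2.65] after spin [-0.26 -0.82  2.65] spin 0.15
```

```bash
python3 -m crank '[{"xyz":[-0.25,-0.4,0],"spin":0},{"xyz":[0,-0.43,0],"spin":0.15},{"xyz":[0,0,0.8],"spin":0},{"xyz":[0,0,0.8],"spin":0},{"xyz":[0,0,0.7],"spin":0},{"xyz":[0,0,0.35],"spin":0},{"xyz":[0,0,0],"spin":0}]'
python3 -m crank '[{"xyz":[0,0,0],"spin":0},{"xyz":[0,0,0],"spin":0},{"xyz":[0,0,0],"spin":0},{"xyz":[0,0,0],"spin":0},{"xyz":[0,0,-0.5],"spin":-0.15},{"xyz":[0,0,-0.9],"spin":0},{"xyz":[0,0,-1],"spin":0},{"xyz":[-0.2,0.8,0],"spin":0},{"xyz":[-0.2,1,0],"spin":0}]' -1 70
python3 -m crank '[{"xyz":[-0.3,1,0],"spin":0},{"xyz":[-0.3,1,0],"spin":0},{"xyz":[-0.4,1,0],"spin":0},{"xyz":[-0.4,1,0],"spin":0},{"xyz":[-0.4,1,0],"spin":0},{"xyz":[-0.4,1,0],"spin":0},{"xyz":[-0.4,1,0],"spin":0},{"xyz":[-0.4,1,0],"spin":0},{"xyz":[0,0,0],"spin":0},{"xyz":[0,0,0],"spin":0}]'
python3 -c "
from h import *
need(.403,-.365,.03,0)"
```

```text
time: 49.38
tcp_pos: [0.64, 0.2555, 0.1755]
eef_rot: [3.141, 0.002, -0.024]
wrist_force: [0.1, 0.2, 1.1]
opening: 0.0426
finger_force: 0.0
time: 50.5
tcp_pos: [0.6156, 0.1486, 0.3228]
eef_rot: [-3.141, -0.004, 0.001]
wrist_force: [0.7, -0.1, -1.5]
opening: 0.0115
finger_force: 69.2
time: 51.75
tcp_pos: [0.4396, -0.3186, 0.3207]
eef_rot: [-3.141, -0.0, -0.003]
wrist_force: [0.0, 0.3, -0.8]
opening: 0.0114
finger_force: 69.2
tcp [ 0.4396 -0.3186  0.3207] rpy [-3.141e+00 -0.000e+00 -3.000e-03] t 51.75 F [ 0.   0.3 -0.8] op 0.0114
units with present axes [-0.61  0.78  2.26] after spin [-0.61  0.77  2.26] spin -0.02
```

Then place in the middle slot and retreat clear for a final look.

```bash
python3 -m crank '[{"xyz":[-0.3,0.4,0],"spin":0},{"xyz":[-0.31,0.38,0],"spin":0},{"xyz":[0,0,0],"spin":0},{"xyz":[0,0,0.6],"spin":0},{"xyz":[0,0,0.7],"spin":0},{"xyz":[0,0,0.6],"spin":0},{"xyz":[0,0,0.3],"spin":0},{"xyz":[0,0,0.05],"spin":0},{"xyz":[0,0,0],"spin":0}]'
python3 -m crank '[{"xyz":[0,0,0],"spin":0},{"xyz":[0,0,0],"spin":0},{"xyz":[0,0,-0.5],"spin":0},{"xyz":[0,0,-1],"spin":0},{"xyz":[0,0,-1],"spin":0},{"xyz":[0,0,-1],"spin":0},{"xyz":[-0.5,1,0],"spin":0},{"xyz":[-0.5,1,0],"spin":0},{"xyz":[-0.5,1,0],"spin":0},{"xyz":[-0.5,1,0],"spin":0}]' -0.4 70
python3 -m crank '[{"xyz":[-0.3,1,0],"spin":0},{"xyz":[0,0,0],"spin":0},{"xyz":[0,0,0],"spin":0}]'
python3 look.py
python3 - <<'E'
from h import *
a=bot.get_image('top')[120:270,260:500]
cv2.imwrite('pics/t9.png',cv2.resize(a,None,fx=3.33,fy=3.33,interpolation=2))
for v in range(4):
    pass
for n,(x,y) in {'lo':(282,177),'hi':(353,173)}.items(): print(n,world('top',260+x/4.4,165+y/4.4,.01 if n=='lo' else .06))
E
```

```text
time: 52.88
tcp_pos: [0.4038, -0.3655, 0.1866]
eef_rot: [3.141, -0.001, -0.001]
wrist_force: [-0.3, 0.2, -0.9]
opening: 0.0118
finger_force: 69.3
time: 54.12
tcp_pos: [0.2895, -0.5906, 0.3965]
eef_rot: [3.14, -0.001, -0.002]
wrist_force: [0.4, 0.5, 0.2]
opening: 0.0253
finger_force: 0.0
time: 54.5
tcp_pos: [0.2725, -0.6488, 0.3955]
eef_rot: [-3.141, -0.0, -0.003]
wrist_force: [-0.2, -0.1, 0.6]
opening: 0.0255
finger_force: 0.0
lo [0.4676 0.0263 0.01  ]
hi [ 0.4635 -0.0187  0.06  ]
```

View pics/t9.png

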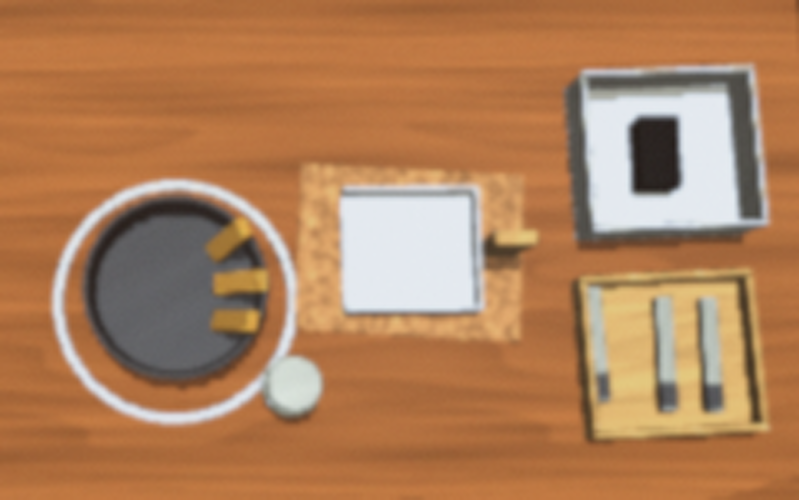

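```bash
python3 - <<'E'
from h import *
f=lambda x,y,z:world('top',260+x/3.33,120+y/3.33,z)
print('pan',f(176,289,.045),'ring',f(174,302,0),'traymid',f(412,250,.02))
c=np.array([.46,.058])
for l,h in [((211,250),(246,226)),((213,283),(268,281)),((211,320),(259,321))]:
    a=f(*l,.012);b=f(*h,.055);print(a,b,np.linalg.norm(((a+b)/2)[:2]-c))
print('punch',f(598,345,.02),'L wall top in',f(590,345,.03))
im=bot.get_image('scene');a=im[200:330,290:400];b=im[125:200,180:310]
a=cv2.resize(a,(440,520),interpolation=2)
# pan now near left
p=cv2.resize(im[170:270,280:390],(360,330),interpolation=2);q=cv2.resize(b,(430,248),interpolation=2)
o=np.zeros((330,790,3),np.uint8);o[:,:360]=p;o[:248,360:]=q
cv2.imwrite('pics/s9.png',o)
E
```

```text
pan [0.4589 0.0584 0.045 ] ring [0.4529 0.0614 0.    ] traymid [ 0.4948 -0.1477  0.02  ]
[0.4974 0.0282 0.012 ] [ 0.5112 -0.0016  0.055 ] 0.06293313912399409
[0.468  0.0267 0.012 ] [ 0.4639 -0.0196  0.055 ] 0.054774127103953005
[0.4354 0.0287 0.012 ] [ 0.43   -0.0116  0.055 ] 0.05648532995389159
punch [ 0.4102 -0.3066  0.02  ] L wall top in [ 0.4095 -0.2966  0.03  ]
```

View pics/s9.png

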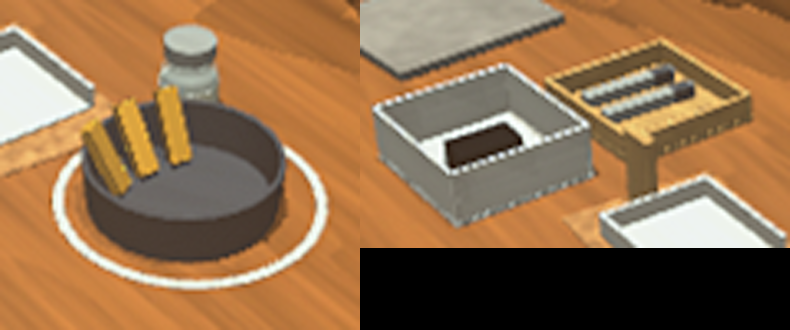

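```bash
python3 -m crank '[{"xyz":[1,0,0],"spin":0},{"xyz":[1,-1,0],"spin":0},{"xyz":[1,-1,0],"spin":0},{"xyz":[1,-1,0],"spin":0},{"xyz":[0,-1,0],"spin":0},{"xyz":[0,-1,0],"spin":0},{"xyz":[0,-1,0],"spin":0},{"xyz":[0,-1,0],"spin":0},{"xyz":[0,-1,0],"spin":0},{"xyz":[0,-1,0],"spin":0}]' -1 40
python3 -m crank '[{"xyz":[0,-1,0],"spin":0},{"xyz":[0,0,0],"spin":0},{"xyz":[0,0,0],"spin":0}]'
python3 -c "
from h import *
need(.515,-.045,.067,0)"
```

```text
time: 55.95
tcp_pos: [0.4655, -0.1538, 0.3963]
eef_rot: [3.141, -0.002, -0.001]
wrist_force: [0.8, 0.4, -0.3]
opening: -0.0002
finger_force: 0.0
time: 56.32
tcp_pos: [0.4661, -0.0959, 0.3962]
eef_rot: [3.141, -0.001, -0.0]
wrist_force: [0.7, 0.1, -0.4]
opening: 0.0
finger_force: 0.0
tcp [ 0.4661 -0.0959  0.3962] rpy [ 3.141e+00 -1.000e-03 -0.000e+00] t 56.33 F [ 0.7  0.1 -0.4] op 0.0
units with present axes [ 0.81 -0.85  2.9 ] after spin [ 0.81 -0.85  2.9 ] spin -0.0
```

```bash
python3 -m crank '[{"xyz":[0.81,-0.85,0],"spin":0},{"xyz":[0,0,0.9],"spin":0},{"xyz":[0,0,0.9],"spin":0},{"xyz":[0,0,0.7],"spin":0},{"xyz":[0,0,0.4],"spin":0},{"xyz":[0,0,0],"spin":0},{"xyz":[0,0,0],"spin":0}]'
python3 w.py; python3 -c "
from h import *
need(.515,-.045,.067,0)"
python3 -m crank '[{"xyz":[0,-0.15,0],"spin":0},{"xyz":[0,-0.15,0],"spin":0},{"xyz":[-0.03,-0.15,0],"spin":0},{"xyz":[-0.03,-0.1,0],"spin":0}]'; python3 w.py
```

```text
time: 57.2
tcp_pos: [0.5103, -0.0524, 0.223]
eef_rot: [3.141, -0.002, -0.003]
wrist_force: [-0.0, -0.0, 1.1]
opening: -0.0001
finger_force: 0.0
57.2 [0.025 0.014 0.039] [-0.  -0.   1.1] 0.0
tcp [ 0.5103 -0.0524  0.223 ] rpy [ 3.141e+00 -2.000e-03 -3.000e-03] t 57.2 F [-0.  -0.   1.1] op -0.0001
units with present axes [ 0.08 -0.12  0.02] after spin [ 0.08 -0.12  0.02] spin -0.02
time: 57.7
tcp_pos: [0.506, -0.0176, 0.222]
eef_rot: [3.141, -0.001, -0.001]
wrist_force: [0.5, -2.0, 2.7]
opening: 0.0003
finger_force: 1.2
57.7 [-0.249 -0.057 -0.031] [ 0.5 -2.   2.7] 1.2
```

```bash
python3 -m crank '[{"xyz":[-0.02,-0.12,0],"spin":0},{"xyz":[-0.02,-0.12,0],"spin":0}]'>/dev/null; python3 w.py
python3 -m crank '[{"xyz":[-0.04,-0.12,0],"spin":0},{"xyz":[-0.04,-0.12,0],"spin":0}]'>/dev/null; python3 w.py
python3 -m crank '[{"xyz":[-0.04,-0.15,0],"spin":0},{"xyz":[-0.04,-0.15,0],"spin":0}]'>/dev/null; python3 w.py
python3 -m crank '[{"xyz":[-0.04,-0.15,0],"spin":0},{"xyz":[-0.04,-0.15,0],"spin":0},{"xyz":[0,0,0],"spin":0}]'; python3 w.py scene
```

```text
57.95 [0.021 0.002 0.022] [-0.3 -0.3 -0.6] 0.0
58.2 [ 0.023 -0.069 -0.022] [0.5 0.3 0.7] 0.0
58.45 [-0.01   0.01   0.039] [-0.5  0.8 -0.1] 0.0
time: 58.82
tcp_pos: [0.4892, 0.047, 0.2217]
eef_rot: [3.142, 0.0, -0.001]
wrist_force: [0.3, -0.7, -0.4]
opening: 0.0003
finger_force: 0.0
58.825 [-0.007  0.012  0.035] [ 0.3 -0.7 -0.4] 0.0
scene [(11, [359.5, 359.8]), (323, [400.4, 379.2])]
```

Tipped with a light touch. Retreat and check where the blanks lie by numbers (picture quota is used up).

```bash
python3 -m crank '[{"xyz":[0,0,-1],"spin":0},{"xyz":[0,0,-1],"spin":0},{"xyz":[0,0,-1],"spin":0},{"xyz":[0,1,0],"spin":0},{"xyz":[0,1,0],"spin":0},{"xyz":[0,1,0],"spin":0},{"xyz":[0,1,0],"spin":0},{"xyz":[0,1,0],"spin":0},{"xyz":[0,1,0],"spin":0},{"xyz":[-1,1,0],"spin":0}]'
python3 -m crank '[{"xyz":[-1,1,0],"spin":0},{"xyz":[-1,1,0],"spin":0},{"xyz":[-1,1,0],"spin":0},{"xyz":[0,0,0],"spin":0},{"xyz":[0,0,0],"spin":0}]'
python3 - <<'E'
from h import *
im=bot.get_image('top');h=cv2.cvtColor(im,cv2.COLOR_BGR2HSV)
m=((h[...,0]>17)&(h[...,0]<35)&(h[...,1]>110)&(h[...,2]>60)).astype(np.uint8);m[:,:280]=0;m[:,345:]=0;m[:170]=0;m[240:]=0
k,l,st,c=cv2.connectedComponentsWithStats(m)
for i in range(1,k):
    if st[i,4]>15:
        ys,xs=np.where(l==i);b=cv2.boxPoints(cv2.minAreaRect(np.float32(np.c_[xs,ys])))
        e=np.linalg.norm(b[0]-b[1]),np.linalg.norm(b[1]-b[2])
        w=world('top',*b.mean(0),.02);print(st[i].tolist(),np.round(e,1),w,np.linalg.norm(w[:2]-[.459,.058]).round(3))
d=((h[...,2]<95)&(h[...,1]<110)).astype(np.uint8);d[:,:275]=0;d[:,345:]=0;d[:170]=0;d[:,:][240:]=0
k,l,st,c=cv2.connectedComponentsWithStats(d);i=1+st[1:,4].argmax();print('pan',st[i],world('top',st[i][0]+st[i][2]/2,st[i][1]+st[i][3]/2,.045))
# ascii view of pan, every pixel
for y in range(176,238,2): print(''.join('Y' if m[y,x] else '#' if d[y,x] else 'w' if h[y,x,1]<60 and h[y,x,2]>150 else '.' for x in range(272,352)))
E
```

```text
time: 60.12
tcp_pos: [0.4445, -0.3605, 0.4012]
eef_rot: [-3.142, 0.0, -0.002]
wrist_force: [0.9, -0.5, 0.5]
opening: 0.0002
finger_force: 0.0
time: 60.75
tcp_pos: [0.3114, -0.4901, 0.4015]
eef_rot: [-3.141, -0.0, -0.003]
wrist_force: [-0.2, 1.1, -0.4]
opening: -0.0
finger_force: 0.0
[303, 195, 20, 15, 135] [20.6  6.6] [0.477  0.0591 0.02  ] 0.018
[325, 201, 15, 8, 92] [14.5  6.6] [0.469  0.0034 0.02  ] 0.056
[324, 213, 14, 7, 70] [13.  6.] [0.4347 0.0081 0.02  ] 0.056
pan [286 180  53  54 643] [0.4583 0.0594 0.045 ]
...........................wwwwwwwwwwwwwwwwwwwwwwwwwww..........................
.......................wwwwwwwww..................wwwwwwwww.....................
....................wwwwww.......###############.......wwwwwww..................
.................wwwwww.....#########################......wwwww................
...............wwwww.....###############################......wwwww.............
.............wwwww....############....#####..##############.....wwwww...........
...........wwwww....##########.......................########.....wwww..........
..........w
[... 1232 characters left out ...]
..........................#########..........wwww...
......www..........####.................................########........wwww....
......wwww..........#####................................#####.........wwww.....
.......wwww...........######..........................######..........wwwww.....
........wwww............#######....................#######...........wwwwwwwwwww
..........wwww.............###########......###########.............wwwwwwwwwwww
...........wwww.................##################................wwwwwwwwwwwwww
.............wwww...............................................wwwwwwwwwwwwwwww
..............wwwwww..........................................wwwwwwwwwwwwwwwwww
```

```bash
python3 -c "
from h import *
print(bot.sign_off())"
```

```text
the job is handed in; nothing more can be done
None
```

The job is handed in, and I don't have the judge's verdict. By my last camera measurements, the pan is about 6 mm off the ring's centre, with one blank flat in it and two leaning steeply on its wall, about 0.065 m from its centre against the 0.072 m limit. The empty tray is back flat on its mat. The three punches are in the wooden box; one had ended up against a side wall, which hid it from the side camera, but from above it looked flat and inside. The one charcoal block is in the tin. I never touched the jar, cup or tweezers.

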